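# Square up the circuit boards and load the bench tester

## Task

Slide every small circuit board fully home into a corner of the squaring fence, one to a bay, square and touching both the long bar and the tooth, until all of them stand squared up and still at the same time. Then, with the tester's front door pulled fully down, take each squared board by its metal can and lay it flat in a pocket of the door, one to a pocket, and when all are in push the door fully shut with the boards in it and then press the green start button fully in and let go. Leave the other things on the bench where they are.

Things in the scene. Friction and masses are not known exactly. Their poses are not given: they have to be found in the camera images.
- board_green: Small green circuit board (may be absent): flat board 44 x 60 x 4 mm (its x, y) with a plain metal can 24 x 34 mm (x, y) in its middle, rising from 4 to 18 mm above the underside; 50 g. Origin: centre of the underside, z up, y along its long side; the same turned half round. Pick it up by the can.
- board_blue: Small blue circuit board (may be absent): flat board 44 x 60 x 4 mm (its x, y) with a plain metal can 24 x 34 mm (x, y) in its middle, rising from 4 to 18 mm above the underside; 50 g. Origin: centre of the underside, z up, y along its long side; the same turned half round. Pick it up by the can.
- board_red: Small red circuit board (may be absent): flat board 44 x 60 x 4 mm (its x, y) with a plain metal can 24 x 34 mm (x, y) in its middle, rising from 4 to 18 mm above the underside; 50 g. Origin: centre of the underside, z up, y along its long side; the same turned half round. Pick it up by the can.
- bay0 (a point): Bay 0 of the squaring fence: the point on the bench (z = 0) where a board's origin stands when home in its corner, the board's axes along the point's, either way round. The long bar's face is 22 mm to the point's +x, the tooth's face 30 mm to its +y. On -y the next tooth leaves 30 mm free beside the board; -x is open. Any board may use any bay.
- pocket0 (a point): Pocket 0 on the inner side of the tester's door: centre of its floor, for the centre of a board's underside. Axes fixed to the door, z up when it is fully down. 50 x 66 mm (x, y) inside rims 5 mm high (6 mm on the hinge side, +x); a board lies with its axes along the point's, either way round. Pockets are 76 mm apart along y, 0 at the -y end. Any board may use any pocket.
- bay1 (a point): Bay 1 of the squaring fence: the point on the bench (z = 0) where a board's origin stands when home in its corner, the board's axes along the point's, either way round. The long bar's face is 22 mm to the point's +x, the tooth's face 30 mm to its +y. On -y the next tooth leaves 30 mm free beside the board; -x is open. Any board may use any bay.
- pocket1 (a point): Pocket 1 on the inner side of the tester's door: centre of its floor, for the centre of a board's underside. Axes fixed to the door, z up when it is fully down. 50 x 66 mm (x, y) inside rims 5 mm high (6 mm on the hinge side, +x); a board lies with its axes along the point's, either way round. Pockets are 76 mm apart along y, 0 at the -y end. Any board may use any pocket.
- bay2 (a point): Bay 2 of the squaring fence: the point on the bench (z = 0) where a board's origin stands when home in its corner, the board's axes along the point's, either way round. The long bar's face is 22 mm to the point's +x, the tooth's face 30 mm to its +y. On -y the next tooth leaves 30 mm free beside the board; -x is open. Any board may use any bay.
- pocket2 (a point): Pocket 2 on the inner side of the tester's door: centre of its floor, for the centre of a board's underside. Axes fixed to the door, z up when it is fully down. 50 x 66 mm (x, y) inside rims 5 mm high (6 mm on the hinge side, +x); a board lies with its axes along the point's, either way round. Pockets are 76 mm apart along y, 0 at the -y end. Any board may use any pocket.
- fence: Squaring fence fixed flat on the bench, three corners side by side: an aluminium long bar 12 mm thick on its +x side and three teeth 8 mm thick, 46 mm long, running from it to -x; all 6 mm high, on a thin dark sheet. Bays 98 mm apart along y, bay 0 at the -y end. Origin: bay 1's point.
- door (a joint): Angle of the tester's bottom-hinged front door, a blue panel: 0 shut (leaning 30 degrees out from upright), 1.047 rad fully down (level). Stiff hinge, friction about 0.55 N m: it stays where it is left. It swings down towards the tester's -x side.
- door_bar (a point): Middle of the door's pull bar, a round steel bar 12 mm thick along the door's y, 75 mm free to either side of the middle, 31 mm clear of the panel, 145 mm from the hinge. Shut, it is the top of the door; fully down it is 37 mm above the bench, open beneath. The point turns with the door. It can be pinched from above at any door angle and turns between the fingers.
- door_hinge (a point): Middle of the door's hinge line, 40 mm above the bench, on the fixed tester (its axes: x away from the door into the housing, y along the hinge, z up). Housing: 270 mm wide, roof top 155 mm above the bench, 15 to 170 mm behind the hinge, side walls sloping forward to the shut door; under the lowered door a plinth 26 mm high reaches 90 mm in front of the hinge.
- start (a joint): Travel of the green start button in m: 0 out, 0.006 fully in (4 N); it springs back.
- start_top (a point): Centre of the top of the green start button, 28 mm across, on the tester's roof; it is pressed straight down.
- spray: White spray can, 58 mm across, 170 mm high, loose bystander; origin under its base.
- solder_reel: Grey reel of 52 mm diameter and 36 mm height standing on its flange, loose bystander; origin under its base.
- wool_tin: Round steel tin 64 mm across with a brass dome, 36 mm high, loose bystander; origin under its base.
- driver: Screwdriver lying on the bench, loose bystander; origin below the middle of it.
- parts_bin: Small open blue bin 120 x 90 x 50 mm, loose bystander; origin under its base.
- pen_cup: Black open pot 72 mm across, 50 mm high, loose bystander; origin under its base.
There are look-alikes about, which are no part of the job. What is shaped like the board_green but pink is not meant.

How it is judged (in metres and radians):
On the way, in this order (a step that is already met when the one before it is completed fails the run):
1. all boards stand square and still in corners of the fence at the same time (((distance between board_green and bay0 below 0.0027 m and angle between the x axis of board_green and the x axis of bay0, either way round below 0.035 rad) or (distance between board_green and bay1 below 0.0027 m and angle between the x axis of board_green and the x axis of bay1, either way round below 0.035 rad) or (distance between board_green and bay2 below 0.0027 m and angle between the x axis of board_green and the x axis of bay2, either way round below 0.035 rad)) and linear speed of each of board_green, board_blue, board_red below 0.01 m/s and ((distance between board_blue and bay0 below 0.0027 m and angle between the x axis of board_blue and the x axis of bay0, either way round below 0.035 rad) or (distance between board_blue and bay1 below 0.0027 m and angle between the x axis of board_blue and the x axis of bay1, either way round below 0.035 rad) or (distance between board_blue and bay2 below 0.0027 m and angle between the x axis of board_blue and the x axis of bay2, either way round below 0.035 rad)) and ((distance between board_red and bay0 below 0.0027 m and angle between the x axis of board_red and the x axis of bay0, either way round below 0.035 rad) or (distance between board_red and bay1 below 0.0027 m and angle between the x axis of board_red and the x axis of bay1, either way round below 0.035 rad) or (distance between board_red and bay2 below 0.0027 m and angle between the x axis of board_red and the x axis of bay2, either way round below 0.035 rad))), for 0.2 s.
2. all boards lie flat in pockets of the fully lowered door (((distance between board_green and pocket0 below 0.006 m and z of board_green in the frame of pocket0 below 0.0025 m and angle between the x axis of board_green and the x axis of pocket0, either way round below 0.13 rad) or (distance between board_green and pocket1 below 0.006 m and z of board_green in the frame of pocket1 below 0.0025 m and angle between the x axis of board_green and the x axis of pocket1, either way round below 0.13 rad) or (distance between board_green and pocket2 below 0.006 m and z of board_green in the frame of pocket2 below 0.0025 m and angle between the x axis of board_green and the x axis of pocket2, either way round below 0.13 rad)) and linear speed of each of board_green, board_blue, board_red below 0.02 m/s and ((distance between board_blue and pocket0 below 0.006 m and z of board_blue in the frame of pocket0 below 0.0025 m and angle between the x axis of board_blue and the x axis of pocket0, either way round below 0.13 rad) or (distance between board_blue and pocket1 below 0.006 m and z of board_blue in the frame of pocket1 below 0.0025 m and angle between the x axis of board_blue and the x axis of pocket1, either way round below 0.13 rad) or (distance between board_blue and pocket2 below 0.006 m and z of board_blue in the frame of pocket2 below 0.0025 m and angle between the x axis of board_blue and the x axis of pocket2, either way round below 0.13 rad)) and ((distance between board_red and pocket0 below 0.006 m and z of board_red in the frame of pocket0 below 0.0025 m and angle between the x axis of board_red and the x axis of pocket0, either way round below 0.13 rad) or (distance between board_red and pocket1 below 0.006 m and z of board_red in the frame of pocket1 below 0.0025 m and angle between the x axis of board_red and the x axis of pocket1, either way round below 0.13 rad) or (distance between board_red and pocket2 below 0.006 m and z of board_red in the frame of pocket2 below 0.0025 m and angle between the x axis of board_red and the x axis of pocket2, either way round below 0.13 rad)) and value of joint door above 0.97 rad), for 0.2 s.
3. the door is shut with all boards in their pockets (((distance between board_green and pocket0 below 0.006 m and z of board_green in the frame of pocket0 below 0.0025 m and angle between the x axis of board_green and the x axis of pocket0, either way round below 0.13 rad) or (distance between board_green and pocket1 below 0.006 m and z of board_green in the frame of pocket1 below 0.0025 m and angle between the x axis of board_green and the x axis of pocket1, either way round below 0.13 rad) or (distance between board_green and pocket2 below 0.006 m and z of board_green in the frame of pocket2 below 0.0025 m and angle between the x axis of board_green and the x axis of pocket2, either way round below 0.13 rad)) and linear speed of each of board_green, board_blue, board_red below 0.02 m/s and ((distance between board_blue and pocket0 below 0.006 m and z of board_blue in the frame of pocket0 below 0.0025 m and angle between the x axis of board_blue and the x axis of pocket0, either way round below 0.13 rad) or (distance between board_blue and pocket1 below 0.006 m and z of board_blue in the frame of pocket1 below 0.0025 m and angle between the x axis of board_blue and the x axis of pocket1, either way round below 0.13 rad) or (distance between board_blue and pocket2 below 0.006 m and z of board_blue in the frame of pocket2 below 0.0025 m and angle between the x axis of board_blue and the x axis of pocket2, either way round below 0.13 rad)) and ((distance between board_red and pocket0 below 0.006 m and z of board_red in the frame of pocket0 below 0.0025 m and angle between the x axis of board_red and the x axis of pocket0, either way round below 0.13 rad) or (distance between board_red and pocket1 below 0.006 m and z of board_red in the frame of pocket1 below 0.0025 m and angle between the x axis of board_red and the x axis of pocket1, either way round below 0.13 rad) or (distance between board_red and pocket2 below 0.006 m and z of board_red in the frame of pocket2 below 0.0025 m and angle between the x axis of board_red and the x axis of pocket2, either way round below 0.13 rad)) and value of joint door below 0.06 rad), for 0.2 s.
4. the start button is pressed fully in while the door is shut (all of step 3 and value of joint start above 0.0045 m), for 0.05 s.
At the end, for the whole second after the job is handed in: Every board present is at rest in a pocket of the door (within 6 mm of its centre, at most 2.5 mm off its floor, within 0.13 rad of its axes), the door is shut to within 0.06 rad and the start button is out again (all of step 3 and value of joint start below 0.002 m and velocity of joint door below 0.05 rad/s); the robot touches nothing.
It fails at once if a bystander (spray can, reel, tin, screwdriver, small bin, pot) is shoved more than 5 cm or knocked over (distance of any of spray, solder_reel, wool_tin, driver, parts_bin, pen_cup from where it was at the start of the episode above 0.05 m or angle between any of spray, solder_reel, wool_tin, parts_bin, pen_cup's own z axis and vertical above 0.6 rad).
Of board_green, board_blue, board_red only 2 to 3 are there at a start; the rules pass over those that are not, and their reading is None.
At some moment in a run one of board_green, board_blue, board_red may be knocked a few centimetres aside while the robot is not near it.
Once in a run the grip may slacken for a moment while it holds something.
It also fails if it takes over 210 s, if anything falls off the work surface, if the arm or the gripper's body presses on something with over 40 N, if the wrist force passes 120 N, or if a joint passes its speed limit or range.

## Robot

A 6-joint arm with a two-finger parallel gripper is mounted at the origin on the work surface. World frame = base frame: x ahead of the robot, y to its left, z up, the work surface at z = 0. Lengths are in mm, angles in rad, forces in N, time in s.
With the tool pointing down it reaches from about 350 to 775 mm from the base axis. Payload 7.3 kg.
Tool frame: the origin (TCP) lies at the very end of the fingers, on their centre line; the grasp point (between the pads) lies 19 mm behind it (bot.grip_point_offset is the distance from the TCP to the grasp point, in mm); z points along the fingers, y is the line along which they close (so a half turn about z gives the same grasp; the last joint's range is limited). The gripper opens to 92 mm and grips with 3 to 60 N. Pads are 19 mm wide; open, the fingers measure 130 mm over their backs; the gripper's body (75 mm by 190 mm) begins 47 mm behind the grasp point.
Start: joints at [-1.249, 0.342, 1.524, -0, 1.275, -0.146], TCP at [236.759, -468.604, 226.741] pointing down, gripper open.
Joint ranges: [-2.53, 2.53], [-0.77, 2.02], [0.04, 2.7], [-1, 4.14], [0.28, 2.66], [-3.11, 3.11]. Speed limits (rad/s): [2.57, 2.57, 3.14, 3.14, 3.14, 3.14].

## Interface

Orientations are given as [roll, pitch, yaw] about the fixed x, y, z axes, in that order (R = Rz(yaw) Ry(pitch) Rx(roll)).
In Python, from plant import bot gives the robot as it stands. The module is installed in compiled form; this text tells all that it offers.
- The arm moves only by the shell command python3 -m jog 'ROWS' [OPENING]. ROWS is JSON, a list of rows, each a list of 6 numbers: the shift along the tool's x, y, z in mm, then the turn, a rotation vector about the tool's x, y, z in rad. In form: [[dx, dy, dz, rx, ry, rz], ...]. A call has 1 to 12 rows; each row shifts and turns the commanded pose from where the row before left it, along the tool's axes as they then stand; what a row does not reach is not made up. A row lasts 1/10 s, in which the tool goes at most 50 mm and 8.59 degrees, less where a joint would pass 70% of its speed; a pose out of reach is approached as far as the arm can. A call with a gripper value outside its range is refused whole. OPENING is the opening in per cent of the stroke, from 0 (shut) to 100 (fully open), set as the call begins (- or left out, the last holds). The fingers move at their own pace and stop on an object; the grip force is fixed at half the most. Time passes only in rows, so rows that do not move let the fingers close. It gives the time, the measured TCP pose, the force, the opening and the grip force at its end, in the units of the state.
- bot.get_obs(): the state, without advancing time (a new reading comes with each control period).
- bot.capture(name): name is "scene" or "top"; returns the picture (384x512x3 uint8, red, green, blue); there is no depth.
- bot.camera_model(name): a dict with "fx", "fy", "cx", "cy" (pixels), "dist_coeffs" ([k1, k2, p1, p2, k3] as OpenCV has them; the pictures are not rectified), "position" and "orientation" of the camera in the world. Camera axes: x right, y down, z forward; pixel columns grow to the right and rows downward; lengths in mm; the calibration is good to about 2 mm. A picture is of the moment at which its call begins. camera_model takes no time and is no camera call.
- bot.close_job(): hands the job in; it is judged then, once.
Trained networks look in the newest picture that a camera, given by its name, has taken for a name from the list of things; names that differ only in an ending like _2 or _b are one class to them, and where a whole thing is asked for, a point or a joint stands for the part that bears it (a point fixed in the world has none). Each returns a list of dicts, best first, with "p" (0 to 1); they miss things now and then, are a little off and sometimes report something else, mostly with a low value. They report only what shows in the picture. A call takes as long as a camera call. They do not tell look-alikes from the thing itself.
- bot.outline_of(target, camera): "mask" (384x512 bool, what is visible of it) and "pixel" ([column, row] in pixels, amid what is visible of it).
The state is a dict: "time": time; "joint_positions": joint angles; "dq": joint speeds; "tau": joint torques, N m; "tool_pos": TCP position; "tcp_rot": TCP orientation; "contact_force": force on the tool from outside, world axes, zero at the start; "moment": the same for the moment, N m; "grip_width": finger opening in mm; "finger_force": force on a finger pad.
Only numpy, scipy, OpenCV 4.12 (cv2) and the standard library are available. Lean on these libraries where they do the work, as an engineer would, in place of code of your own. Each camera call takes 0.05 s, during which the arm holds its last target. There are 200 camera calls.

## Working session

There is one attempt and no reset: what is moved stays moved. The work goes in short steps, Python scripts to look and compute and a shell command to move; the robot and the scene stay as the last step left them, time stands still between calls to the robot, and variables do not carry over. Pictures are saved under pics/ and viewed, at most 14 in all, crops included, and the job is handed in when it is done.

```bash
mkdir -p pics
cat > h.py <<'E'
import numpy as np, cv2
from scipy.spatial.transform import Rotation as R
from plant import bot
def snap(cam,name=None):
    im=bot.capture(cam)
    if name: cv2.imwrite(f'pics/{name}.png',im[:,:,::-1])
    return im
def cam(c):
    m=bot.camera_model(c);K=np.array([[m['fx'],0,m['cx']],[0,m['fy'],m['cy']],[0,0,1.]])
    o=np.array(m['orientation'],float)
    Rm=o if o.shape==(3,3) else (R.from_euler('xyz',o).as_matrix() if o.size==3 else R.from_quat(o).as_matrix())
    return K,np.array(m['dist_coeffs'],float),np.array(m['position'],float),Rm
def p2w(c,px,z):
    K,d,p,Rm=cam(c)
    u=cv2.undistortPoints(np.array(px,float).reshape(-1,1,2),K,d).reshape(-1,2)
    r=np.c_[u,np.ones(len(u))]@Rm.T
    return p+r*((z-p[2])/r[:,2])[:,None]
def w2p(c,X):
    K,d,p,Rm=cam(c)
    return cv2.projectPoints(np.array(X,float).reshape(-1,1,3),cv2.Rodrigues(Rm.T)[0],-Rm.T@p,K,d)[0].reshape(-1,2)
def st():
    o=bot.get_obs();print('t',o['time'],'tcp',np.round(o['tool_pos'],1),'rot',np.round(o['tcp_rot'],3),'w',o['grip_width'],'F',np.round(o['contact_force'],1))
E
python3 - <<'E'
from h import *
for c in('scene','top'):
    snap(c,c+'0');print(c,bot.camera_model(c))
st();print(bot.get_obs())
E
```

```text
scene {'fx': 450.24480130229466, 'fy': 450.24480130229466, 'cx': 257.7201315714291, 'cy': 191.16926627271653, 'dist_coeffs': array([-0.14864508,  0.        ,  0.        ,  0.        ,  0.        ]), 'position': array([1548.91163214,   41.75518463, 1011.43190344]), 'orientation': array([-2.32169984,  0.00642453,  1.61248093])}
top {'fx': 398.3077469810509, 'fy': 398.3077469810509, 'cx': 251.9876396680749, 'cy': 195.0505647410145, 'dist_coeffs': array([0.00339854, 0.        , 0.        , 0.        , 0.        ]), 'position': array([ 379.60991088,    8.94484257, 1313.67350636]), 'orientation': array([-2.96542991, -0.00811981, -1.57173317])}
t 0.1 tcp [ 236.7 -468.2  226.1] rot [-3.14  -0.     0.468] w 92.1504257287045 F [ 0.9  0.1 -0.5]
{'time': 0.1, 'joint_positions': array([-1.24898427e+00,  3.42647952e-01,  1.52489466e+00,  1.45367636e-05,
        1.27538362e+00, -1.46030155e-01]), 'dq': array([-0.00073266, -0.00066425, -0.00401145,  0.00103061,  0.00226863,
       -0.00010934]), 'tau': array([ 1.84245015e-03, -4.32004380e+01, -2.44693619e+01,  7.19704432e-02,
        5.25564118e-02, -4.80679773e-05]), 'tool_pos': array([ 236.65414991, -468.24949017,  226.12646161]), 'tcp_rot': array([-3.14027529e+00, -2.07804189e-04,  4.67837838e-01]), 'contact_force': array([ 0.88850216,  0.13299093, -0.5156279 ]), 'moment': array([ 0.01413837,  0.00367833, -0.01329487]), 'finger_force': 0.0, 'grip_width': 92.1504257287045}
```

View pics/scene0.png

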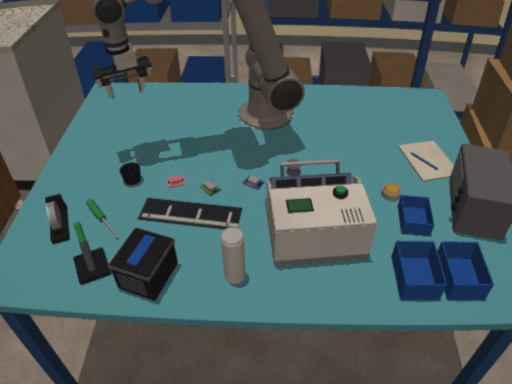

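View pics/top0.png

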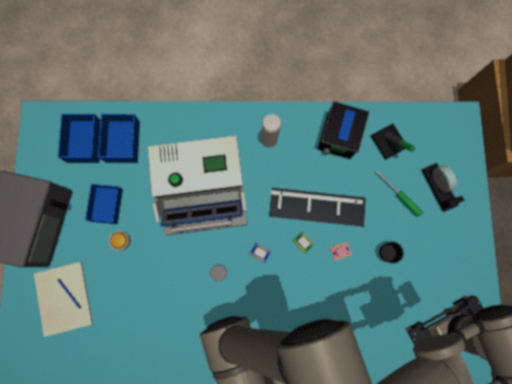

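Run:
```python
from h import *
im=cv2.imread('pics/top0.png')
cv2.imwrite('pics/crop1.png',cv2.resize(im[125:290,140:405],None,fx=3,fy=3,interpolation=cv2.INTER_CUBIC))
rgb=im[:,:,::-1]
for n,(c,r) in dict(g=(303,242),b=(261,252),p=(341,251)).items():
    print(n,np.round(p2w('top',[(c,r)],9),0)); print(rgb[r-8:r+9:2,c-9:c+10:3].reshape(-1,3)[:0])
hsv=cv2.cvtColor(im,cv2.COLOR_BGR2HSV); print(hsv[246:258,333:352:2].reshape(-1,3)[::5].tolist())
for n in('board_green','board_blue','board_red'):
    for c in('top','scene'):
        print(n,c,[(round(d['p'],2),np.round(d['pixel'])) for d in bot.outline_of(n,c)[:4]])
```

```text
g [[ 456. -168.    9.]]
[]
b [[424. -31.   9.]]
[]
p [[ 427. -291.    9.]]
[]
[[27, 20, 127], [174, 85, 178], [15, 98, 158], [171, 86, 183], [10, 103, 175], [171, 88, 185], [179, 82, 178], [171, 89, 186], [171, 86, 175], [171, 89, 187], [170, 85, 159], [171, 88, 186], [171, 78, 128], [170, 89, 187], [171, 70, 117], [171, 85, 186], [168, 66, 128], [176, 81, 185], [167, 57, 142], [7, 94, 182], [166, 51, 145], [13, 98, 175], [156, 28, 136], [17, 46, 150]]
board_green top [(0.66, array([342., 252.])), (0.63, array([302., 245.]))]
board_green scene [(0.7, array([208., 187.])), (0.67, array([173., 181.])), (0.37, array([416., 216.]))]
board_blue top [(0.72, array([263., 251.]))]
board_blue scene [(0.56, array([256., 184.]))]
board_red top []
board_red scene []
```

View pics/crop1.png

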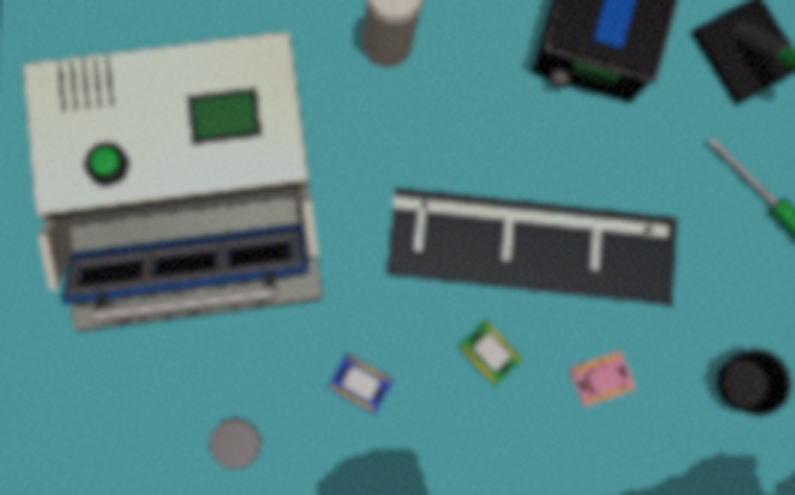

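```bash
cat > fit.py <<'E'
from h import *
from scipy.optimize import minimize
from scipy.ndimage import map_coordinates
def fr(p,xy):  # local->world, p=(x,y,yaw)
    c,s=np.cos(p[2]),np.sin(p[2]);return np.c_[p[0]+c*xy[:,0]-s*xy[:,1],p[1]+s*xy[:,0]+c*xy[:,1]]
def corr(ims,p,xy,z,lab,camz=None):
    t=0
    for c,g in ims.items():
        uv=w2p(c,np.c_[fr(p,xy),np.full(len(xy),z) if np.isscalar(z) else z])
        v=map_coordinates(g,[uv[:,1],uv[:,0]],order=1)
        t+=np.corrcoef(v,lab)[0,1]
    return t/len(ims)
def fit(ims,p0,xy,z,lab,step=(8,8,.08)):
    best=None
    f=lambda p:-corr(ims,p,xy,z,lab)
    for a in(-.15,0,.15):
      for dy in(-8,0,8):
        q=np.array(p0)+[0,dy,a]
        S=np.vstack([q]+[q+np.eye(3)[i]*step[i] for i in range(3)])
        r=minimize(f,q,method='Nelder-Mead',options=dict(initial_simplex=S,xatol=.02,fatol=1e-6,maxiter=300))
        if best is None or r.fun<best.fun:best=r
    return best.x,-best.fun
def fence_pts():
    X,Y=np.meshgrid(np.arange(-30,32,2.),np.arange(-128,134,2.));x,y=X.ravel(),Y.ravel()
    lab=(x>22)|((np.abs((y+98+49)%98-34-49)<=4)&(x>-24))
    return np.c_[x,y],lab.astype(float)
def board_pts():
    X,Y=np.meshgrid(np.arange(-34,35,2.),np.arange(-42,43,2.));x,y=X.ravel(),Y.ravel()
    lab=np.where((abs(x)<12)&(abs(y)<17),1.,0)
    return np.c_[x,y],lab
E
python3 - <<'E'
from fit import *
im={c:cv2.imread(f'pics/{c}0.png') for c in('top','scene')}
g={c:im[c].min(2).astype(float) for c in im}
p0=p2w('top',[(317,208)],6)[0];print(p0)
xy,lab=fence_pts()
for k in(['top'],['scene'],['top','scene']):
    print('fence',k,fit({c:g[c] for c in k},[p0[0]-15,p0[1],-.1],xy,6,lab))
# tester
m=(im['top'].min(2)>120).astype(np.uint8);n,l,s,c=cv2.connectedComponentsWithStats(m)
for i in range(1,n):
    if s[i,4]>60:
        r=cv2.minAreaRect(np.argwhere(l==i)[:,::-1].astype(np.float32));print(s[i],np.round(cv2.boxPoints(r)).tolist())
        if s[i,4]>2000: print(np.round(p2w('top',cv2.boxPoints(r),155)))
for cc in im:
    h=cv2.cvtColor(im[cc],cv2.COLOR_BGR2HSV)
    b=(h[...,0]>50)&(h[...,0]<75)&(h[...,1]>140)&(h[...,2]>70)
    n,l,s,c=cv2.connectedComponentsWithStats(b.astype(np.uint8))
    for i in range(1,n):
        if s[i,4]>15:print(cc,s[i],c[i],np.round(p2w(cc,[c[i]],165)))
for n in('door','door_bar','start'):
  for c in im:
    print(n,c,[(round(d['p'],2),np.round(d['pixel']),cv2.boxPoints(cv2.minAreaRect(np.argwhere(d['mask'])[:,::-1].astype(np.float32))).round().tolist()) for d in bot.outline_of(n,c)[:1]])
cv2.imwrite('pics/crop2.png',cv2.resize(im['scene'][145:270,120:390],None,fx=2.9,fy=2.9,interpolation=cv2.INTER_CUBIC))
E
```

```text
[ 568.8291002  -217.68188289    6.        ]
fence ['top'] (array([ 5.74902145e+02, -2.24420442e+02, -1.07520059e-01]), np.float64(0.9227084141358439))
fence ['scene'] (array([ 5.75853197e+02, -2.24250808e+02, -1.10897124e-01]), np.float64(0.9312503439231945))Traceback (most recent call last):
  File "<stdin>", line 7, in <module>
  File "fit.py", line 20, in fit
    r=minimize(f,q,method='Nelder-Mead',options=dict(initial_simplex=S,xatol=.02,fatol=1e-6,maxiter=300))
    res = _minimize_neldermead(fun, x0, args, callback, bounds=bounds,
                               **options)
    fxr = func(xr)
    fx = function(np.copy(x), *(wrapper_args + args))
  File "fit.py", line 15, in <lambda>
    f=lambda p:-corr(ims,p,xy,z,lab)
                ~~~~^^^^^^^^^^^^^^^^
  File "fit.py", line 9, in corr
    uv=w2p(c,np.c_[fr(p,xy),np.full(len(xy),z) if np.isscalar(z) else z])
  File "h.py", line 19, in w2p
    K,d,p,Rm=cam(c)
             ~~~^^^
  File "h.py", line 9, in cam
    m=bot.camera_model(c);K=np.array([[m['fx'],0,m['cx']],[0,m['fy'],m['cy']],[0,0,1.]])
ValueError: time passes only in moves, steps and waits
```

```bash
sed -i 's/^def cam(c)/import functools\n@functools.lru_cache(None)\ndef cam(c)/' h.py
cat > t1.py <<'E'
from fit import *
im={c:cv2.imread(f'pics/{c}0.png') for c in('top','scene')}
m=(im['top'].min(2)>120).astype(np.uint8);n,l,s,c=cv2.connectedComponentsWithStats(m)
for i in range(1,n):
    if s[i,4]>60:
        r=cv2.minAreaRect(np.argwhere(l==i)[:,::-1].astype(np.float32));print(s[i],np.round(cv2.boxPoints(r)).tolist())
        if s[i,4]>2000: print(np.round(p2w('top',cv2.boxPoints(r),155)))
for cc in im:
    h=cv2.cvtColor(im[cc],cv2.COLOR_BGR2HSV)
    b=(h[...,0]>50)&(h[...,0]<75)&(h[...,1]>140)&(h[...,2]>70)
    n,l,s,c=cv2.connectedComponentsWithStats(b.astype(np.uint8))
    for i in range(1,n):
        if s[i,4]>15:print(cc,s[i],c[i],np.round(p2w(cc,[c[i]],165)))
g={c:im[c].min(2).astype(float) for c in im}
xy,lab=board_pts(); s=(abs(xy[:,0])<21)&(abs(xy[:,1])<29)
for nm,px in dict(green=(303,242),blue=(261,252)).items():
    p0=p2w('top',[px],18)[0]
    for k in(['top'],['scene'],['top','scene']):
        R_=[fit({c:g[c] for c in k},[p0[0],p0[1],a],xy[s],18,lab[s]) for a in(.4,1.1,-.4,-1.1)];R_.sort(key=lambda q:-q[1]);print(nm,k,R_[0])
cv2.imwrite('pics/crop2.png',cv2.resize(im['scene'][145:270,120:390],None,fx=2.9,fy=2.9,interpolation=cv2.INTER_CUBIC))
for n in('door','door_bar','start'):
  for c in im:
    try:print(n,c,[(round(d['p'],2),np.round(d['pixel']),cv2.boxPoints(cv2.minAreaRect(np.argwhere(d['mask'])[:,::-1].astype(np.float32))).round().tolist()) for d in bot.outline_of(n,c)[:1]])
    except Exception as e:print(n,e)
E
python3 t1.py
```

```text
[ 147   16   89   82 2887] [[141.0, 69.0], [206.0, 10.0], [245.0, 52.0], [180.0, 112.0]]
[[ 985.  344.  155.]
 [1191.  145.  155.]
 [1043.   21.  155.]
 [ 846.  219.  155.]]
[471  57  18  15  80] [[469.0, 67.0], [483.0, 54.0], [488.0, 60.0], [474.0, 72.0]]
[353  77  13  14  93] [[353.0, 77.0], [365.0, 77.0], [365.0, 90.0], [353.0, 90.0]]
[263 114  18  18 256] [[263.0, 114.0], [280.0, 114.0], [280.0, 131.0], [263.0, 131.0]]
[ 148  136   95   61 4061] [[145.0, 146.0], [236.0, 135.0], [242.0, 185.0], [152.0, 196.0]]
[[736. 321. 155.]
 [772.  47. 155.]
 [616.  27. 155.]
 [582. 295. 155.]]
[443 168  13  19 131] [[443.0, 169.0], [450.0, 166.0], [458.0, 184.0], [451.0, 187.0]]
[241 191   5  20  63] [[240.0, 191.0], [244.0, 191.0], [246.0, 210.0], [243.0, 210.0]]
[271 190  85  25 461] [[269.0, 207.0], [271.0, 190.0], [355.0, 199.0], [353.0, 216.0]]
[194 192  44  11 244] [[193.0, 197.0], [237.0, 191.0], [238.0, 198.0], [194.0, 204.0]]
[153 203   6  19  62] [[152.0, 203.0], [155.0, 203.0], [159.0, 221.0], [156.0, 221.0]]
[233 213  13  11  71] [[232.0, 215.0], [244.0, 213.0], [246.0, 222.0], [2
[... 1434 characters left out ...]
5462747]), np.float64(0.833345864230116))
blue ['top', 'scene'] (array([422.97661208, -27.02794348,  -0.62328253]), np.float64(0.8252394343129761))
door top [(0.94, array([202., 215.]), [[158.0, 210.0], [240.0, 199.0], [243.0, 223.0], [161.0, 234.0]])]
door scene [(0.94, array([316., 180.]), [[268.0, 163.0], [350.0, 156.0], [352.0, 184.0], [270.0, 190.0]])]
door_bar top [(0.85, array([203., 212.]), [[158.0, 209.0], [240.0, 198.0], [243.0, 223.0], [161.0, 234.0]])]
door_bar scene [(0.61, array([308., 178.]), [[268.0, 162.0], [350.0, 157.0], [352.0, 184.0], [270.0, 189.0]])]
start top []
start scene [(0.41, array([345., 190.]), [[337.0, 190.0], [341.0, 185.0], [346.0, 190.0], [341.0, 194.0]])]
```

View pics/crop2.png

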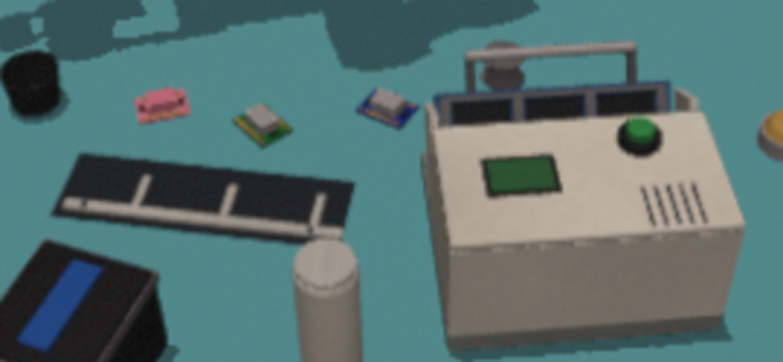

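```bash
cat > t2.py <<'E'
from fit import *
im={c:cv2.imread(f'pics/{c}0.png') for c in('top','scene')}
g={c:np.minimum(im[c].min(2),150).astype(float) for c in im}
X,Y=np.meshgrid(np.arange(-92,93,4.),np.arange(-150,151,4.));x,y=X.ravel(),Y.ravel()
lab=((abs(x)<77.5)&(abs(y)<135))*1.
k=((x<84)|1)&~((x<20)&(abs(y)<135-15)&(x>-60)&(x<60))
for c,s in(('top',x>-60),('scene',x<60)):
    s=s&~((abs(x)<65)&(abs(y)<120))
    print(c,fit({c:g[c]},[676,172,.127],np.c_[x,y][s],155,lab[s]))
H=np.array([584,159,40.]);yaw=.127
cx=np.array([np.cos(yaw),np.sin(yaw),0]);
for e in np.radians([0,10,20,30,40,50,60]):
    P=H-cx*(145*np.cos(e)+3*np.sin(e)*-1)+np.array([0,0,145*np.sin(e)-3*np.cos(e)])
    print(np.degrees(e),P.round(),w2p('top',P).round(1),w2p('scene',P).round(1))
E
python3 t2.py
```

```text
top (array([6.77543079e+02, 1.71712575e+02, 1.29667834e-01]), np.float64(0.9782360617785938))
scene (array([6.80824206e+02, 1.71838836e+02, 1.33268927e-01]), np.float64(0.8581414032028163))
0.0 [440. 141.  37.] [[207.3 246.7]] [[303.9 178.5]]
10.0 [443. 141.  62.] [[206.4 245.4]] [[304.6 173.2]]
20.0 [450. 142.  87.] [[205.3 242.7]] [[305.4 168.8]]
29.999999999999996 [461. 143. 110.] [[204.1 238.5]] [[306.5 165.5]]
40.0 [476. 145. 131.] [[202.7 233. ]] [[307.7 163.3]]
50.0 [494. 147. 149.] [[201.4 226.3]] [[309.1 162.5]]
59.99999999999999 [515. 150. 164.] [[200.  218.7]] [[310.7 163.1]]
```

```bash
cat >> h.py <<'E'
def Rt(yaw,tilt=0):  # tool down, tool x along yaw; tilt>0: fingers point ahead (+x of yaw), body leans back
    return R.from_euler('z',yaw)*R.from_euler('y',-tilt)*R.from_euler('x',np.pi)
def go(x,y,z,yaw,tilt=0):
    o=bot.get_obs();Rc=R.from_euler('xyz',o['tcp_rot']);d=np.array([x,y,z])-o['tool_pos']
    print('shift(now)',np.round(Rc.inv().apply(d),1),'turn',np.round((Rc.inv()*Rt(yaw,tilt)).as_rotvec(),3),'shift(after turn)',np.round(Rt(yaw,tilt).inv().apply(d),1))
E
python3 - <<'E'
from h import *
go(456,-169,120,-.812);st()
print(p2w('top',[(271,119)],170),p2w('top',[(246,210),(156,221)],134))
E
```

```text
shift(now) [ 330.8 -168.6  106.7] turn [ 0.   -0.    1.28] shift(after turn) [ -66.5 -365.2  106.8]
t 0.7 tcp [ 236.7 -468.6  226.8] rot [3.141 0.    0.468] w 91.67482016291943 F [-0.5 -0.3  0.2]
[[816.50296119 -58.17030918 170.        ]] [[544.21854535  17.10347218 134.        ]
 [511.24058295 284.08877409 134.        ]]
```

```bash
python3 -m jog '[[41,-21,0,0,0,0],[41,-21,0,0,0,0],[41,-21,0,0,0,0],[41,-21,0,0,0,0],[41,-21,0,0,0,0],[41,-21,0,0,0,0],[41,-21,0,0,0,0],[41,-21,0,0,0,0],[0,0,35,0,0,0],[0,0,35,0,0,0],[0,0,35,0,0,0]]' 60; python3 -m jog '[[0,0,0,0,0,0.142],[0,0,0,0,0,0.142],[0,0,0,0,0,0.142],[0,0,0,0,0,0.142],[0,0,0,0,0,0.142],[0,0,0,0,0,0.142],[0,0,0,0,0,0.142],[0,0,0,0,0,0.142],[0,0,0,0,0,0.142],[0,0,0,0,0,0],[0,0,0,0,0,0]]'
python3 - <<'E'
from h import *
go(456,-169,8,-.812)
im=snap('scene','s1')
cv2.imwrite('pics/s1c.png',cv2.resize(im[110:240,130:330,::-1],None,fx=4,fy=4,interpolation=cv2.INTER_CUBIC))
E
```

```text
time: 1.8
tool_pos: [454.2, -170.2, 120.9]
tcp_rot: [3.14, -0.001, 0.469]
contact_force: [0.3, -0.2, -0.6]
grip_width: 55.1
finger_force: 0.0
time: 2.9
tool_pos: [453.8, -170.8, 121.8]
tcp_rot: [3.142, -0.0, -0.806]
contact_force: [-0.2, 0.9, -0.3]
grip_width: 55.1
finger_force: 0.0
shift(now) [  0.2  -2.8 113.8] turn [ 0.    -0.     0.006] shift(after turn) [  0.2  -2.8 113.8]
```

View pics/s1c.png

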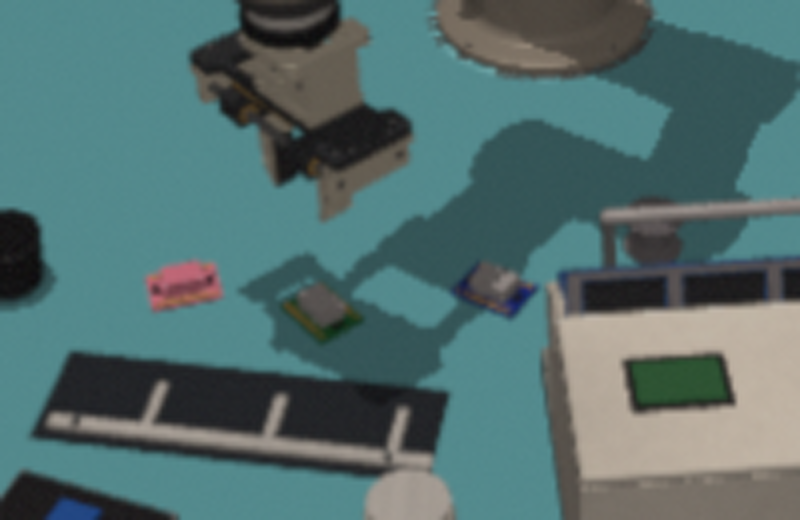

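```bash
python3 -m jog '[[0,-2.8,40,0,0,0.006],[0,0,40,0,0,0],[0,0,24,0,0,0],[0,0,9,0,0,0],[0,0,0,0,0,0],[0,0,0,0,0,0]]'; python3 -m jog '[[0,0,0,0,0,0],[0,0,0,0,0,0],[0,0,0,0,0,0],[0,0,0,0,0,0],[0,0,0,0,0,0],[0,0,0,0,0,0],[0,0,0,0,0,0],[0,0,0,0,0,0]]' 0; python3 -c "
from h import *
st()"
```

```text
time: 3.55
tool_pos: [456.6, -169.3, 9.7]
tcp_rot: [-3.141, -0.002, -0.815]
contact_force: [0.3, -0.0, 0.8]
grip_width: 55.1
finger_force: 0.0
time: 4.35
tool_pos: [456.2, -169.0, 9.4]
tcp_rot: [-3.141, -0.001, -0.816]
contact_force: [-0.4, -0.2, 6.8]
grip_width: 33.8
finger_force: 30.0
t 4.35 tcp [ 456.2 -169.     9.4] rot [-3.141e+00 -1.000e-03 -8.160e-01] w 33.78768928062991 F [-0.4 -0.2  6.8]
```

```bash
python3 -m jog '[[0,0,-10,0,0,0],[0,0,-20,0,0,0],[0,0,0,0,0,-0.141],[0,0,0,0,0,-0.141],[0,0,0,0,0,-0.141],[0,0,0,0,0,-0.141],[0,0,0,0,0,-0.141],[0,0,0,0,0,0],[0,0,0,0,0,0]]'; python3 -c "
from h import *
go(566.8,-229.4,40,-.109)"
```

```text
time: 5.25
tool_pos: [455.9, -168.9, 39.0]
tcp_rot: [3.141, -0.0, -0.115]
contact_force: [-0.0, 0.1, -1.3]
grip_width: 33.6
finger_force: 30.0
shift(now) [117.2  47.4  -0.9] turn [ 0.    -0.    -0.006] shift(after turn) [116.9  48.1  -1. ]
```

```bash
python3 -m jog '[[30,12,0,0,0,-0.006],[30,12,0,0,0,0],[30,12,0,0,0,0],[27,12,0,0,0,0],[0,0,10,0,0,0],[0,0,12,0,0,0],[0,0,0,0,0,0],[0,0,0,0,0,0],[0,0,5,0,0,0],[0,0,0,0,0,0],[0,0,0,0,0,0]]'; python3 -c "
from h import *
go(575.4,-224.3,9,-.109);st()"
```

```text
time: 6.35
tool_pos: [566.9, -228.9, 11.9]
tcp_rot: [3.141, -0.0, -0.105]
contact_force: [-0.2, 0.7, 0.3]
grip_width: 33.9
finger_force: 30.0
shift(now) [ 7.9 -5.5  2.9] turn [ 0.    -0.     0.004] shift(after turn) [ 7.9 -5.5  2.9]
t 6.35 tcp [ 566.9 -228.9   11.9] rot [ 3.141 -0.    -0.105] w 33.872922835982166 F [-0.2  0.7  0.3]
```

```bash
python3 -m jog '[[0,0,2,0,0,0.004],[0,0,0,0,0,0]]' | grep -E 'pos|force'; python3 -m jog '[[3,0,0,0,0,0],[3,0,0,0,0,0],[0,0,0,0,0,0]]'| grep -E 'pos|force';python3 -m jog '[[1.5,0,0,0,0,0],[0,0,0,0,0,0]]'| grep -E 'pos|force'; python3 -m jog '[[0,-2.5,0,0,0,0],[0,-1.5,0,0,0,0],[0,0,0,0,0,0]]'| grep -E 'pos|force'
```

```text
tool_pos: [566.9, -229.0, 9.7]
contact_force: [-0.3, -0.5, -0.7]
finger_force: 30.0
tool_pos: [573.6, -229.8, 9.8]
contact_force: [0.2, -0.4, 0.3]
finger_force: 30.0
tool_pos: [574.6, -229.9, 9.7]
contact_force: [0.1, 0.5, -0.6]
finger_force: 30.0
tool_pos: [574.9, -225.5, 9.7]
contact_force: [-0.3, -0.2, -0.0]
finger_force: 30.0
```

```bash
for i in 1 2; do python3 -m jog '[[1,0,0,0,0,0],[0,0,0,0,0,0]]' | grep -E 'pos|ct_force'; done; for i in 1 2; do python3 -m jog '[[0,-1,0,0,0,0],[0,0,0,0,0,0]]' | grep -E 'pos|ct_force'; done
```

```text
tool_pos: [576.1, -226.1, 9.8]
contact_force: [0.7, 0.2, -0.3]
tool_pos: [577.0, -226.2, 9.7]
contact_force: [0.4, 0.3, -0.2]
tool_pos: [577.0, -225.1, 9.7]
contact_force: [-0.8, -0.2, -0.3]
tool_pos: [577.1, -224.9, 9.8]
contact_force: [-0.2, -3.9, -1.5]
```

```bash
for i in 1 2 3 4; do python3 -m jog '[[1,0,0,0,0,0],[0,0,0,0,0,0]]' | grep -E 'pos|ct_force'; done
```

```text
tool_pos: [577.6, -225.0, 9.7]
contact_force: [-2.5, -5.3, 0.7]
tool_pos: [578.3, -225.0, 9.7]
contact_force: [-3.6, -5.4, 0.3]
tool_pos: [578.7, -225.1, 9.6]
contact_force: [-5.6, -4.8, 1.5]
tool_pos: [578.7, -225.1, 9.6]
contact_force: [-8.6, -4.7, 4.3]
```

```bash
python3 -m jog '[[1,-1,0,0,0,0],[0,0,0,0,0,0]]' | grep -E 'pos|ct_force'; python3 -m jog '[[0,0,0,0,0,0],[0,0,0,0,0,0],[0,0,0,0,0,0],[0,0,-20,0,0,0],[0,0,-40,0,0,0],[0,0,-40,0,0,0],[0,0,0,0,0,0]]' 60; python3 -c "
from h import *
go(423,-27,110,-.6)"
```

```text
tool_pos: [578.8, -225.0, 9.6]
contact_force: [-12.8, -9.2, 5.8]
time: 9.85
tool_pos: [585.7, -224.7, 116.0]
tcp_rot: [3.138, -0.011, -0.109]
contact_force: [-0.2, -0.6, 0.0]
grip_width: 55.1
finger_force: 0.0
shift(now) [-183.2 -178.9    3.3] turn [ 0.001 -0.012  0.491] shift(after turn) [-245.9  -71.3    6. ]
```

```bash
python3 -m jog '[[-37,-36,0,0,-0.012,0],[-37,-36,0,0,0,0],[-37,-36,0,0,0,0],[-37,-36,0,0,0,0],[-37,-36,0,0,0,0],[0,0,0,0,0,0.123],[0,0,0,0,0,0.123],[0,0,0,0,0,0.123],[0,0,0,0,0,0.123],[0,0,0,0,0,0],[0,0,0,0,0,0]]'|tail -6
cat > chk.py <<'E'
from fit import *
import sys
# usage: chk.py name x y yaw z cams
def chk(p,z=18,cams=('top','scene'),tag=None):
    xy,lab=board_pts(); s=(abs(xy[:,0])<21)&(abs(xy[:,1])<29)
    for c in cams:
        im=snap(c,tag and tag+c)
        print(c,[np.round(v,3) for v in fit({c:im.min(2).astype(float)},p,xy[s],z,lab[s])])
E
python3 - <<'E'
from chk import *
chk([576.5,-225,-.109],tag='c1'); print('blue');chk([423,-27,-.6],cams=('scene',))
go(423,-27,9.5,-.6)
E
```

```text
time: 10.95
tool_pos: [423.0, -30.6, 111.2]
tcp_rot: [3.136, 0.011, -0.598]
contact_force: [-0.7, -0.1, -0.5]
grip_width: 55.1
finger_force: 0.0
top [array([ 5.76164e+02, -2.24656e+02, -1.19000e-01]), np.float64(0.823)]
scene [array([ 5.79928e+02, -2.24296e+02, -1.55000e-01]), np.float64(0.829)]
blue
scene [array([428.719, -27.561,  -1.002]), np.float64(0.568)]
shift(now) [ -1.1  -3.6 101.8] turn [0.006 0.011 0.001] shift(after turn) [ -2.2  -3.  101.8]
```

```bash
python3 -m jog '[[-2,-3,40,0.006,0.011,0],[0,0,35,0,0,0],[0,0,17,0,0,0],[0,0,9,0,0,0],[0,0,0,0,0,0],[0,0,0,0,0,0]]'; python3 -m jog '[[0,0,0,0,0,0],[0,0,0,0,0,0],[0,0,0,0,0,0],[0,0,0,0,0,0],[0,0,0,0,0,0],[0,0,0,0,0,0],[0,0,0,0,0,0],[0,0,0,0,0,0]]' 0; python3 -c "
from h import *
f=np.array([577,-224.4]);ex=np.array([.994,-.109]);ey=np.array([.109,.994])
b=f+98*ey;p=b-8*ex-7*ey;print(b,p)
go(p[0],p[1],40,-.109)"
```

```text
time: 11.7
tool_pos: [423.3, -27.3, 11.0]
tcp_rot: [-3.141, -0.001, -0.601]
contact_force: [-0.0, 0.3, 0.9]
grip_width: 55.1
finger_force: 0.0
time: 12.5
tool_pos: [423.1, -27.3, 11.0]
tcp_rot: [-3.141, -0.002, -0.601]
contact_force: [-1.0, 0.1, 6.0]
grip_width: 34.0
finger_force: 29.1
[ 587.682 -126.988] [ 578.967 -133.074]
shift(now) [188.5  -0.9 -28.7] turn [-0.    -0.002 -0.492] shift(after turn) [166.5  88.2 -29. ]
```

```bash
python3 -m jog '[[0,0,-14,0,0,0],[0,0,-15,0,0,0],[0,0,0,0,0,-0.123],[0,0,0,0,0,-0.123],[0,0,0,0,0,-0.123],[0,0,0,0,0,-0.123],[33,17.6,0,0,0,0],[33,17.6,0,0,0,0],[33,17.6,0,0,0,0],[33,17.6,0,0,0,0],[33,17.6,0,0,0,0],[0,0,0,0,0,0]]' | tail -5;  python3 -m jog '[[0,0,12,0,0,0],[0,0,12,0,0,0],[0,0,0,0,0,0],[0,0,0,0,0,0]]'; python3 -c "
from h import *
go(587.7,-127,11.2,-.109)"
```

```text
tool_pos: [580.7, -135.6, 39.5]
tcp_rot: [3.14, -0.005, -0.111]
contact_force: [0.0, -0.2, -0.9]
grip_width: 34.2
finger_force: 29.1
time: 14.1
tool_pos: [576.1, -131.9, 14.9]
tcp_rot: [-3.141, 0.001, -0.109]
contact_force: [0.3, -0.5, -1.4]
grip_width: 33.7
finger_force: 29.1
shift(now) [11.  -6.1  3.6] turn [-0.001  0.001  0.   ] shift(after turn) [11.  -6.1  3.7]
```

```bash
python3 -m jog '[[0,0,3.5,0,0,0],[4,0,0,0,0,0],[4,0,0,0,0,0],[0,-3,0,0,0,0],[0,0,0,0,0,0],[0,0,0,0,0,0]]' | grep -E 'pos|ct_force'; for i in 1 2 3 4; do python3 -m jog '[[0,-1,0,0,0,0],[0,0,0,0,0,0]]' | grep -E 'pos|ct_force'; done
```

```text
tool_pos: [585.5, -130.3, 12.1]
contact_force: [-0.7, 0.5, -1.0]
tool_pos: [585.5, -129.4, 12.1]
contact_force: [-1.1, -0.4, 0.0]
tool_pos: [585.6, -128.7, 12.1]
contact_force: [-0.3, -0.7, -1.0]
tool_pos: [585.6, -128.4, 12.1]
contact_force: [-2.3, -4.6, -0.7]
tool_pos: [585.6, -128.2, 12.2]
contact_force: [-2.3, -7.4, 0.2]
```

```bash
python3 -m jog '[[0,0,1,0,0,0],[0,0,0,0,0,0]]' | grep -E 'pos|ct_force'; for i in 1 2 3 4 5; do python3 -m jog '[[1,0,0,0,0,0],[0,0,0,0,0,0]]' | grep -E 'pos|ct_force'; done
```

```text
tool_pos: [585.8, -128.3, 11.4]
contact_force: [-2.7, -7.2, 1.5]
tool_pos: [586.2, -128.3, 11.2]
contact_force: [-2.5, -7.3, 1.9]
tool_pos: [586.5, -128.4, 11.2]
contact_force: [-6.3, -7.3, 2.9]
tool_pos: [586.6, -128.4, 11.2]
contact_force: [-9.0, -7.7, 5.2]
tool_pos: [586.8, -128.4, 11.1]
contact_force: [-11.6, -7.9, 8.5]
tool_pos: [586.9, -128.4, 11.1]
contact_force: [-15.0, -7.7, 9.5]
```

```bash
python3 -m jog '[[0,0,0,0,0,0],[0,0,0,0,0,0],[0,0,0,0,0,0],[0,0,-20,0,0,0],[0,0,-40,0,0,0],[0,0,-48,0,0,0],[0,0,-48,0,0,0],[0,0,-48,0,0,0],[0,0,0,0,0,0],[0,0,0,0,0,0]]' 60|tail -5
python3 - <<'E'
from chk import *
chk([577,-225,-.109],tag='c2');print('blue');chk([587,-127.5,-.109])
E
python3 - <<'E'
from h import *
H=np.array([585.8,159.7]);go(*(H+np.array([.9915,.1299])*-95),240,1.70)
E
```

```text
tool_pos: [591.4, -126.9, 216.3]
tcp_rot: [3.141, -0.004, -0.109]
contact_force: [0.3, 0.3, -1.2]
grip_width: 55.1
finger_force: 0.0
top [array([ 5.78563e+02, -2.23227e+02, -1.20000e-02]), np.float64(0.83)]
scene [array([ 5.79892e+02, -2.24306e+02, -1.60000e-01]), np.float64(0.83)]
blue
top [array([ 5.87338e+02, -1.28032e+02, -1.76000e-01]), np.float64(0.683)]
scene [array([ 5.89275e+02, -1.28101e+02,  9.60000e-02]), np.float64(0.638)]
shift(now) [-127.7 -261.8  -26.3] turn [-3.000e-03  1.000e-03 -1.809e+00] shift(after turn) [284.5 -62.3 -26.9]
```

```bash
python3 -m jog '[[-20,-43.6,-26,0,0,0],[-21.5,-43.6,0,0,0,0],[-21.5,-43.6,0,0,0,0],[-21.5,-43.6,0,0,0,0],[-21.5,-43.6,0,0,0,0],[-21.5,-43.6,0,0,0,0],[0,0,0,0,0,-0.14],[0,0,0,0,0,-0.14],[0,0,0,0,0,-0.14],[0,0,0,0,0,-0.14],[0,0,0,0,0,-0.14],[0,0,0,0,0,-0.14]]' 60|tail -5; python3 -m jog '[[0,0,0,0,0,-0.14],[0,0,0,0,0,-0.14],[0,0,0,0,0,-0.14],[0,0,0,0,0,-0.14],[0,0,0,0,0,-0.14],[0,0,0,0,0,-0.14],[0,0,0,0,0,-0.14],[0,0,0,0,0,0],[0,0,0,0,0,0]]'
python3 - <<'E'
from chk import *
chk([577,-225,-.109],tag='c3');print('blue');chk([587,-127.5,-.109])
a=cv2.imread('pics/c3top.png')[180:240,260:370];b=cv2.imread('pics/c3scene.png')[185:240,130:255]
cv2.imwrite('pics/c3.png',np.vstack([cv2.resize(a,(600,300),interpolation=2),cv2.resize(b,(600,264),interpolation=2)]))
E
```

```text
tool_pos: [493.2, 143.1, 237.5]
tcp_rot: [-3.14, 0.002, 0.737]
contact_force: [0.3, 0.6, -0.2]
grip_width: 55.2
finger_force: 0.0
time: 20.0
tool_pos: [493.5, 143.1, 238.0]
tcp_rot: [-3.141, 0.0, 1.707]
contact_force: [-0.3, -0.4, -0.6]
grip_width: 55.3
finger_force: 0.0
top [array([ 5.76172e+02, -2.24648e+02, -1.17000e-01]), np.float64(0.823)]
scene [array([ 5.79892e+02, -2.24267e+02, -1.67000e-01]), np.float64(0.83)]
blue
top [array([ 5.85439e+02, -1.27606e+02, -1.10000e-01]), np.float64(0.811)]
scene [array([ 5.88632e+02, -1.28262e+02, -4.60000e-02]), np.float64(0.816)]
```

View pics/c3.png

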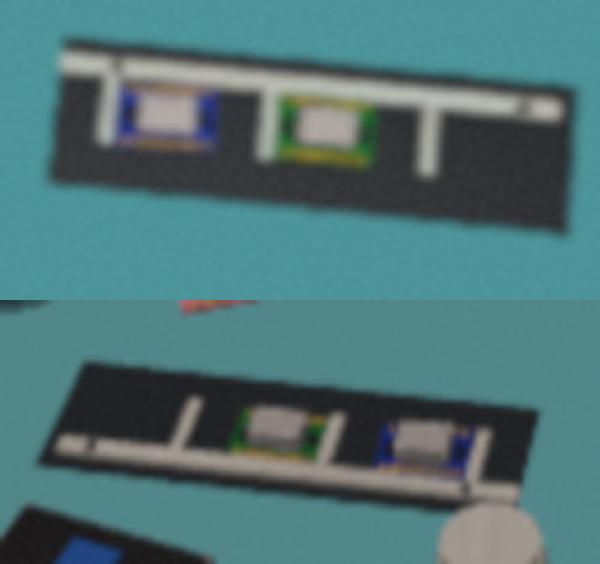

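Run:
```python
from fit import *
X,Y=np.meshgrid(np.arange(-34,22,1.),np.arange(-44,30,1.));x,y=X.ravel(),Y.ravel()
inb=(abs(x)<22)&(abs(y)<30);can=(abs(x)<15)&(abs(y)<20)
s=~can; xy=np.c_[x,y][s];lab=inb[s]*1.
for c in('top','scene'):
    im=cv2.imread(f'pics/c3{c}.png').astype(float);ch=im.max(2)-im.min(2)
    ks=np.ones(len(xy),bool) if c=='top' else (xy[:,0]<14)|True
    for n,p in(('g',[577,-225,-.109]),('b',[587,-127.5,-.109])):
        if c=='scene': ks=~((abs(xy[:,1])<22)&(xy[:,0]<0))
        print(c,n,[np.round(v,3) for v in fit({c:ch},p,xy[ks],4,lab[ks])])
    xyf,lf=fence_pts();g=im.min(2)
    k=~(((xyf[:,1]>-36)&(xyf[:,1]<30))|((xyf[:,1]>60)&(xyf[:,1]<128)))|(xyf[:,0]>18)
    print('fence',[np.round(v,3) for v in fit({c:g},[575.4,-224.3,-.109],xyf[k],6,lf[k])])
```

```text
top g [array([ 5.75831e+02, -2.26761e+02, -9.90000e-02]), np.float64(0.88)]
top b [array([ 5.85320e+02, -1.31629e+02, -4.90000e-02]), np.float64(0.72)]
fence [array([ 5.75130e+02, -2.23724e+02, -1.07000e-01]), np.float64(0.91)]
scene g [array([ 5.77035e+02, -2.26991e+02, -9.50000e-02]), np.float64(0.885)]
scene b [array([ 5.86385e+02, -1.31258e+02, -4.10000e-02]), np.float64(0.77)]
fence [array([ 5.75824e+02, -2.23819e+02, -1.08000e-01]), np.float64(0.917)]
```

```bash
cat > door.py <<'E'
from h import *
H=np.array([585.8,159.7,40.]);yaw=.13;ex=np.array([np.cos(yaw),np.sin(yaw),0]);ez=np.array([0,0,1.])
def bar(edeg):
    e=np.radians(edeg);return H+ex*(-145*np.cos(e)-3*np.sin(e))+ez*(145*np.sin(e)-3*np.cos(e))
E
python3 - <<'E'
from door import *
for e in(45,48,50,52,55,60):print(e,bar(e).round(1),w2p('top',bar(e)).round(1),w2p('scene',bar(e)).round(1))
go(*(bar(50)-[0,0,10]),1.70)
a=cv2.imread('pics/top0.png').min(2).astype(float);b=cv2.imread('pics/scene0.png').min(2).astype(float)
print(a[217:234,199].astype(int),b[155:172,310].astype(int))
E
```

```text
45 [482.  146.1 140.4] [[202.1 230.6]] [[308.3 162.2]]
48 [487.4 146.8 145.7] [[201.7 228.7]] [[308.8 162. ]]
50 [491.1 147.3 149.1] [[201.4 227.3]] [[309.  161.9]]
52 [494.9 147.8 152.4] [[201.1 225.9]] [[309.3 161.9]]
55 [500.9 148.6 157.1] [[200.7 223.7]] [[309.8 161.9]]
60 [511.3 150.  164.1] [[200.  219.8]] [[310.6 162.4]]
shift(now) [ 4.6 -2.  99.4] turn [0.    0.    0.009] shift(after turn) [ 4.5 -2.  99.4]
[ 63  60  44  32  50  75  97 113 127 136 131 109  92  90  76  73  74] [ 82  82  83  82  84 107 132 121 102  87  82  82  82  81  80  82  82]
```

```bash
python3 -m jog '[[4.5,0,40,0,0,0.008],[0,0,40,0,0,0],[0,0,19,0,0,0],[0,0,0,0,0,0],[0,0,0,0,0,0]]' 60| grep -E 'pos|ct_force'; python3 -m jog '[[0,0,0,0,0,0],[0,0,0,0,0,0],[0,0,0,0,0,0],[0,0,0,0,0,0],[0,0,0,0,0,0],[0,0,0,0,0,0],[0,0,0,0,0,0],[0,0,0,0,0,0]]' 0
python3 - <<'E'
from door import *
o=bot.get_obs()['tool_pos']
p=bar(51)
for e in(45,39,33,27,21,15,9,3,0,-2):
    q=bar(e);d=q-p;p=q;print(e,'ty',round(d[:2]@ex[:2],1),'tz',round(-d[2],1))
E
```

```text
tool_pos: [493.6, 147.6, 140.4]
contact_force: [0.5, -0.7, 0.8]
time: 21.5
tool_pos: [494.3, 147.6, 139.9]
tcp_rot: [3.139, 0.0, 1.703]
contact_force: [4.8, 0.8, -3.6]
grip_width: 11.2
finger_force: 30.0
45 ty -11.1 tz 10.4
39 ty -9.9 tz 11.5
33 ty -8.7 tz 12.5
27 ty -7.3 tz 13.3
21 ty -5.9 tz 14.0
15 ty -4.4 tz 14.5
9 ty -2.8 tz 14.9
3 ty -1.3 tz 15.1
0 ty -0.0 tz 7.6
-2 ty 0.2 tz 5.1
```

```bash
python3 -m jog '[[0,-11.1,10.4,0,0,0],[0,-9.9,11.5,0,0,0],[0,-8.7,12.5,0,0,0],[0,-7.3,13.3,0,0,0],[0,0,0,0,0,0]]'| grep -E 'pos|force|width'; python3 -m jog '[[0,-5.9,14,0,0,0],[0,-4.4,14.5,0,0,0],[0,-2.8,14.9,0,0,0],[0,0,0,0,0,0]]'| grep -E 'pos|force|width';  python3 -m jog '[[0,-1.3,15,0,0,0],[0,0,8,0,0,0],[0,0,0,0,0,0]]'| grep -E 'pos|force|width'; python3 -m jog '[[0,0,2,0,0,0],[0,0,0,0,0,0]]'| grep -E 'pos|force|width'
```

```text
tool_pos: [456.6, 142.9, 91.2]
contact_force: [5.2, 3.0, -7.5]
grip_width: 10.9
finger_force: 30.0
tool_pos: [443.8, 141.3, 47.7]
contact_force: [3.4, 3.1, -5.1]
grip_width: 10.9
finger_force: 30.0
tool_pos: [442.2, 141.0, 25.0]
contact_force: [1.4, 4.0, -4.2]
grip_width: 11.4
finger_force: 30.0
tool_pos: [442.3, 141.0, 23.8]
contact_force: [-0.2, 6.2, -2.5]
grip_width: 11.1
finger_force: 30.0
```

```bash
for i in 1 2 3; do python3 -m jog '[[0,0,2,0,0,0],[0,0,0,0,0,0]]'| grep -E 'pos|ct_force'; done
```

```text
tool_pos: [442.3, 141.0, 22.5]
contact_force: [-1.0, 4.6, 5.9]
tool_pos: [442.3, 141.0, 22.0]
contact_force: [-6.0, 4.1, 26.5]
tool_pos: [442.4, 140.9, 20.8]
contact_force: [-9.6, 2.1, 36.1]
```

```bash
python3 -m jog '[[0,0,-3,0,0,0],[0,0,-2,0,0,0],[0,0,0,0,0,0]]'| grep -E 'pos|ct_force'; python3 -m jog '[[0,0,0,0,0,0],[0,0,0,0,0,0],[0,0,-10,0,0,0],[0,0,-25,0,0,0],[0,0,-45,0,0,0],[0,0,-45,0,0,0],[0,0,-45,0,0,0],[0,0,-25,0,0,0],[0,0,0,0,0,0],[0,0,0,0,0,0]]' 22; python3 -c "
from h import *
f=np.array([575.5,-223.8]);ex=np.array([.994,-.109]);ey=np.array([.109,.994])
p=f+98*ey-35*ex;print(p);go(p[0],p[1],222,-.109)"
```

```text
tool_pos: [442.2, 140.8, 22.8]
contact_force: [0.6, 4.6, 1.9]
time: 24.8
tool_pos: [441.9, 140.5, 218.1]
tcp_rot: [3.14, 0.0, 1.703]
contact_force: [-0.0, -0.6, -0.6]
grip_width: 20.2
finger_force: 0.0
[ 551.392 -122.573]
shift(now) [-275.2   73.9   -3.7] turn [ 1.000e-03 -1.000e-03  1.812e+00] shift(after turn) [137.5 249.6  -3.9]
```

Now close the fingers and go to square up blue with the flat of the closed fingers.

```bash
python3 -m jog '[[0,0,0,0,0,0.14],[0,0,0,0,0,0.14],[0,0,0,0,0,0.14],[0,0,0,0,0,0.14],[0,0,0,0,0,0.14],[0,0,0,0,0,0.14],[0,0,0,0,0,0.14],[0,0,0,0,0,0.14],[0,0,0,0,0,0.14],[0,0,0,0,0,0.14],[0,0,0,0,0,0.14],[0,0,0,0,0,0.14]]' 0 | tail -1; python3 -m jog '[[0,0,0,0,0,0.132],[27,41,0,0,0,0],[27,41,0,0,0,0],[27,42,0,0,0,0],[27,42,0,0,0,0],[27,42,0,0,0,0],[0,42,0,0,0,0],[0,0,0,0,0,0],[0,0,0,0,0,0]]'; python3 -c "
from h import *
go(551.4,-122.6,9,-.109)
from chk import chk
chk([576.2,-224.6,-.109],tag='c4');chk([586.2,-127.6,-.109])
"
```

```text
finger_force: 0.0
time: 26.9
tool_pos: [548.0, -123.0, 215.9]
tcp_rot: [-3.14, 0.003, -0.112]
contact_force: [0.2, -0.1, -0.0]
grip_width: 0.4
finger_force: 0.0
shift(now) [  4.   -0.6 206.8] turn [-0.001  0.003 -0.003] shift(after turn) [  3.3  -0.8 206.9]
top [array([ 5.74816e+02, -2.26933e+02, -2.45000e-01]), np.float64(0.686)]
scene [array([ 5.79932e+02, -2.24315e+02, -1.67000e-01]), np.float64(0.831)]
top [array([ 5.76911e+02, -1.17713e+02, -1.01000e-01]), np.float64(0.708)]
scene [array([ 5.89816e+02, -1.28186e+02,  3.50000e-02]), np.float64(0.648)]
```

```bash
python3 -m jog '[[0,0,45,0,0.003,-0.003],[0,0,45,0,0,0],[0,0,45,0,0,0],[0,0,45,0,0,0],[0,0,20,0,0,0],[0,0,7,0,0,0],[0,0,0,0,0,0],[6,0,0,0,0,0],[5,0,0,0,0,0],[0,0,0,0,0,0],[0,0,0,0,0,0]]'| grep -E 'pos|rot|ct_force'; for i in 1 2 3 4 5; do python3 -m jog '[[1.5,0,0,0,0,0],[0,0,0,0,0,0]]'| grep -E 'pos|ct_force'; done
```

```text
tool_pos: [561.2, -123.9, 11.6]
tcp_rot: [3.141, -0.005, -0.106]
contact_force: [-0.5, -0.1, 0.3]
tool_pos: [562.3, -123.9, 11.0]
contact_force: [-0.1, 0.6, 0.6]
tool_pos: [563.7, -124.0, 10.8]
contact_force: [1.2, -0.5, -0.2]
tool_pos: [565.2, -124.2, 10.7]
contact_force: [-0.9, -0.5, -0.1]
tool_pos: [566.1, -124.2, 10.6]
contact_force: [-2.1, -0.2, 0.5]
tool_pos: [566.2, -124.1, 10.6]
contact_force: [-7.0, -0.1, 5.1]
```

```bash
python3 -m jog '[[1.5,0,0,0,0,0],[0,0,0,0,0,0]]'| grep -E 'pos|ct_force'; python3 -m jog '[[-4,0,0,0,0,0],[-8,0,0,0,0,0],[0,0,-12,0,0,0],[0,33,0,0,0,0],[0,33,0,0,0,0],[0,33,0,0,0,0],[0,0,12,0,0,0],[0,0,0,0,0,0],[0,0,0,0,0,0]]'| grep -E 'pos|ct_force'; python3 -m jog '[[4,0,0,0,0,0],[3,0,0,0,0,0],[0,0,0,0,0,0]]'| grep -E 'pos|ct_force'; for i in 1 2; do python3 -m jog '[[1.5,0,0,0,0,0],[0,0,0,0,0,0]]'| grep -E 'pos|ct_force'; done
```

```text
tool_pos: [566.3, -124.1, 10.5]
contact_force: [-11.5, -0.2, 8.0]
tool_pos: [547.1, -220.9, 10.8]
contact_force: [-0.2, 1.0, -0.7]
tool_pos: [555.0, -222.1, 11.2]
contact_force: [0.2, -0.2, -0.7]
tool_pos: [555.4, -222.4, 10.8]
contact_force: [-0.5, -0.1, 1.0]
tool_pos: [555.5, -222.4, 10.7]
contact_force: [-6.1, 1.3, 4.0]
```

```bash
python3 -m jog '[[-4,0,0,0,0,0],[-6,0,0,0,0,0],[0,0,-40,0,0,0],[0,0,-40,0,0,0],[0,0,0,0,0,0],[0,0,0,0,0,0]]' 60| grep -E 'pos|ct_force'
python3 - <<'E'
from door import *
a=snap('top','d1')
b=snap('scene','d1s')
cv2.imwrite('pics/d1c.png',np.vstack([cv2.resize(a[170:260,140:390,::-1],(750,270),interpolation=2),cv2.resize(b[140:245,130:380,::-1],(750,315),interpolation=2)]))
E
```

```text
tool_pos: [547.3, -222.1, 91.8]
contact_force: [0.5, -1.1, -0.1]
```

View pics/d1c.png

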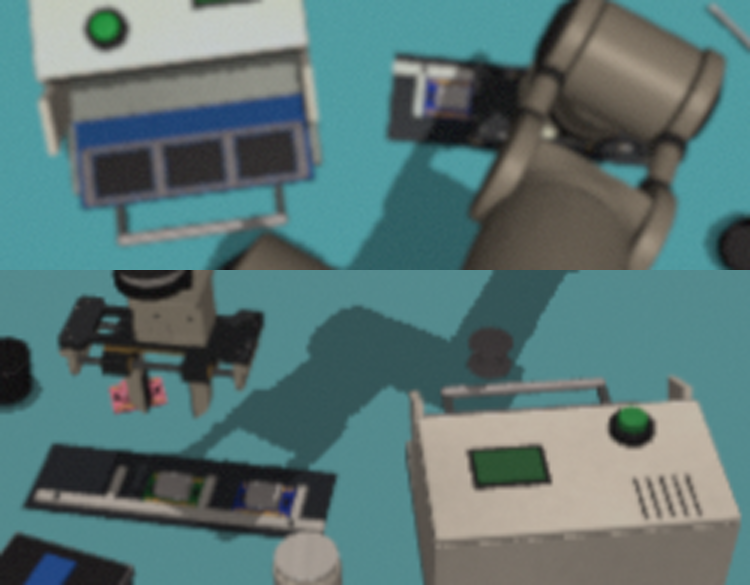

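Run:
```python
from fit import *
from door import H,ex
g={'top':cv2.imread('pics/d1.png').min(2).astype(float)}
X,Y=np.meshgrid(np.arange(-29,30,2.),np.arange(-113,114,2.));x,y=X.ravel(),Y.ravel()
dark=(abs(x)<25)&(abs((y+76+38)%76-38)<33)
p0=p2w('top',[(205,224)],45)[0]
for z in(40,46):
  p,c=fit(g,[p0[0],p0[1],.13],np.c_[x,y],z,-dark*1.)
  d=p[:2]-H[:2];print(z,p,c,'in hinge frame',d@ex[:2],d@[-ex[1],ex[0]])
```

```text
Traceback (most recent call last):
TypeError: The numpy boolean negative, the `-` operator, is not supported, use the `~` operator or the logical_not function instead.
```

Run:
```python
from fit import *
from door import H,ex
g={'top':cv2.imread('pics/d1.png').min(2).astype(float)}
X,Y=np.meshgrid(np.arange(-29,30,2.),np.arange(-113,114,2.));x,y=X.ravel(),Y.ravel()
dark=(abs(x)<25)&(abs((y+76+38)%76-38)<33)
p0=p2w('top',[(205,224)],45)[0]
for z in(40,46):
  p,c=fit(g,[p0[0],p0[1],.13],np.c_[x,y],z,(~dark)*1.)
  d=p[:2]-H[:2];print(z,p,c,'in hinge frame',d@ex[:2],d@[-ex[1],ex[0]])
```

```text
40 [5.12016097e+02 1.51111854e+02 1.30402911e-01] 0.9029319370427032 in hinge frame -74.27462325184231 1.0492351270693057
46 [5.11381516e+02 1.50436207e+02 1.30378518e-01] 0.8995469699316907 in hinge frame -74.9914370596892 0.46155235008289885
```

```bash
python3 -c "
from h import *
go(577,-224.9,10,-.109)"
```

```text
shift(now) [30.9  0.2 79.8] turn [-0.001 -0.002  0.003] shift(after turn) [31.1  0.1 79.8]
```

```bash
python3 -m jog '[[31,0,0,0,-0.002,0.003],[0,0,40,0,0,0],[0,0,28,0,0,0],[0,0,10,0,0,0],[0,0,0,0,0,0],[0,0,0,0,0,0]]'| grep -E 'pos|ct_force|rot'; python3 -m jog '[[0,0,0,0,0,0],[0,0,0,0,0,0],[0,0,0,0,0,0],[0,0,0,0,0,0],[0,0,0,0,0,0],[0,0,0,0,0,0],[0,0,0,0,0,0],[0,0,0,0,0,0]]' 0;python3 -m jog '[[0,0,-20,0,0,0],[0,0,-40,0,0,0],[0,0,-40,0,0,0],[0,0,0,0,0,-0.12],[0,0,0,0,0,-0.12],[0,0,0,0,0,0],[0,0,0,0,0,0]]';  python3 -c "
from h import *
go(511.8,150.7,110,.13)
from chk import chk
chk([586.2,-127.6,-.109],tag='c5',cams=('scene',))"
```

```text
tool_pos: [578.2, -225.4, 13.4]
tcp_rot: [3.141, -0.002, -0.109]
contact_force: [-0.5, 0.4, -0.2]
time: 33.1
tool_pos: [578.2, -225.4, 13.8]
tcp_rot: [3.141, -0.003, -0.109]
contact_force: [-1.5, 0.3, 5.8]
grip_width: 33.7
finger_force: 30.0
time: 33.8
tool_pos: [577.4, -225.0, 112.5]
tcp_rot: [-3.142, -0.001, 0.128]
contact_force: [-0.4, 0.7, -0.6]
grip_width: 33.5
finger_force: 30.0
shift(now) [ -17.3 -381.     2.5] turn [-0.    -0.001 -0.002] shift(after turn) [ -16.4 -381.     2.5]
scene [array([ 5.90267e+02, -1.28489e+02, -1.03000e-01]), np.float64(0.665)]
```

```bash
python3 -m jog '[[0,0,-45,0,0,0],[0,0,-45,0,0,0],[-2,-42,0,0,0,-0.002],[-2,-42,0,0,0,0],[-2,-42,0,0,0,0],[-2,-42,0,0,0,0],[-2,-42,0,0,0,0],[-2,-42,0,0,0,0],[-2,-42,0,0,0,0],[-2,-42,0,0,0,0],[0,-42,0,0,0,0],[0,0,0,0,0,0]]'|tail -1;  python3 -m jog '[[0,0,0,0,0,0],[0,0,0,0,0,0]]'; python3 -c "
from h import *
go(511.8,150.7,70,.13)
from chk import chk
chk([586.2,-127.6,-.109],tag='c6')"
```

```text
finger_force: 30.0
time: 35.25
tool_pos: [511.9, 146.7, 202.5]
tcp_rot: [3.141, -0.001, 0.131]
contact_force: [-0.4, -0.3, -0.6]
grip_width: 33.0
finger_force: 30.0
shift(now) [  0.3  -4.1 132.5] turn [ 0.001 -0.001  0.001] shift(after turn) [  0.5  -4.  132.5]
top [array([ 5.86595e+02, -1.28551e+02, -9.30000e-02]), np.float64(0.769)]
scene [array([ 5.90308e+02, -1.28958e+02, -1.37000e-01]), np.float64(0.819)]
```

```bash
python3 -m jog '[[1,-4,45,0,0,0],[0,0,45,0,0,0],[0,0,40,0,0,0],[0,0,0,0,0,0],[0,0,0,0,0,0],[0,0,0,0,0,0]]'| grep -E 'pos|ct_force|rot|width'
python3 - <<'E'
from h import *
go(512.8,150.8,66,.13)
a=snap('top','e1');b=snap('scene','e1s')
cv2.imwrite('pics/e1c.png',np.hstack([cv2.resize(a[180:260,150:260,::-1],(550,400),interpolation=2)]))
E
```

```text
tool_pos: [514.2, 151.4, 75.0]
tcp_rot: [3.141, -0.006, 0.132]
contact_force: [1.0, -0.3, -0.1]
grip_width: 33.0
shift(now) [-1.5  0.4  9. ] turn [ 0.    -0.006  0.002] shift(after turn) [-1.5  0.4  9. ]
```

View pics/e1c.png

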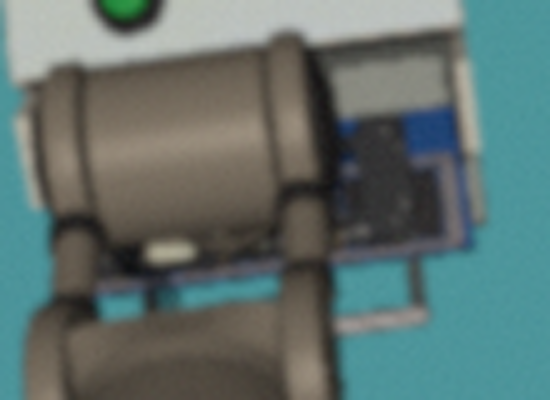

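```bash
python3 -m jog '[[-1.5,0,6,0,-0.006,0],[0,0,6,0,0,0],[0,0,0,0,0,0],[0,0,0,0,0,0]]'| grep -E 'pos|ct_force'; for i in 1 2 3; do python3 -m jog '[[0,0,2,0,0,0],[0,0,0,0,0,0]]'| grep -E 'pos|ct_force'; done
```

```text
tool_pos: [510.7, 151.4, 60.5]
contact_force: [-0.8, -0.6, -0.2]
tool_pos: [510.8, 151.4, 58.5]
contact_force: [-0.2, 0.8, -0.5]
tool_pos: [510.7, 151.3, 56.5]
contact_force: [-0.2, -0.4, -0.0]
tool_pos: [510.9, 151.4, 54.6]
contact_force: [0.1, 0.3, -0.1]
```

```bash
python3 -m jog '[[1.5,0,0,0,0,0],[0,0,0,0,0,0]]'| grep -E 'pos|ct_force'; for i in 1 2 3 4; do python3 -m jog '[[0,0,1.5,0,0,0],[0,0,0,0,0,0]]'| grep -E 'pos|ct_force'; done
```

```text
tool_pos: [512.5, 151.6, 54.7]
contact_force: [0.1, -0.8, -0.1]
tool_pos: [512.4, 151.6, 53.7]
contact_force: [-1.2, -0.6, 4.9]
tool_pos: [512.5, 151.6, 53.6]
contact_force: [-6.1, -0.8, 17.4]
tool_pos: [512.6, 151.6, 53.5]
contact_force: [-9.3, -1.2, 29.0]
tool_pos: [513.0, 151.7, 52.7]
contact_force: [-9.9, -2.5, 33.5]
```

```bash
python3 -m jog '[[0,0,-2,0,0,0],[0,0,-1.5,0,0,0],[0,0,0,0,0,0]]'| grep -E 'pos|ct_force'; python3 -m jog '[[0,0,0,0,0,0],[0,0,0,0,0,0],[0,0,0,0,0,0],[0,0,-20,0,0,0],[0,0,-45,0,0,0],[0,0,-45,0,0,0],[0,0,-40,0,0,0],[0,0,0,0,0,0],[0,0,0,0,0,0]]' 60| grep -E 'pos|ct_force'; python3 -c "
from h import *
f=np.array([586.9,-127.5]);go(f[0],f[1],200,-.109)"
```

```text
tool_pos: [512.7, 151.6, 52.9]
contact_force: [-1.8, -1.1, 8.7]
tool_pos: [513.1, 151.7, 202.6]
contact_force: [0.7, -0.0, -0.9]
shift(now) [ 36.1 286.6   2.6] turn [0.001 0.003 0.242] shift(after turn) [103.7 269.6   2.6]
```

```bash
python3 -m jog '[[5,48,0,0,0,0],[5,48,0,0,0,0],[5,48,0,0,0,0],[5,48,0,0,0,0],[5,48,0,0,0,0],[5,46,0,0,0,0],[0,0,0,0,0,0.121],[0,0,0,0,0,0.121],[0,0,0,0,0,0],[0,0,0,0,0,0]]' | grep -E 'pos|rot'
python3 - <<'E'
from h import *
go(589,-127.7,60,-.109,.5)
from chk import chk
chk([512,151,.13],z=58,tag='f1')
a=cv2.imread('pics/f1top.png');b=cv2.imread('pics/f1scene.png')
cv2.imwrite('pics/f1c.png',np.hstack([cv2.resize(a[180:250,150:255],(600,400),interpolation=2)]))
E
```

```text
tool_pos: [580.0, -127.5, 200.6]
tcp_rot: [3.141, 0.007, -0.106]
shift(now) [ 10.   -0.8 140.6] turn [-0.     0.507  0.003] shift(after turn) [-59.5  -0.8 127.7]
top [array([5.11404e+02, 1.51719e+02, 1.10000e-01]), np.float64(0.887)]
scene [array([5.13261e+02, 1.45889e+02, 1.45000e-01]), np.float64(0.345)]
```

View pics/f1c.png

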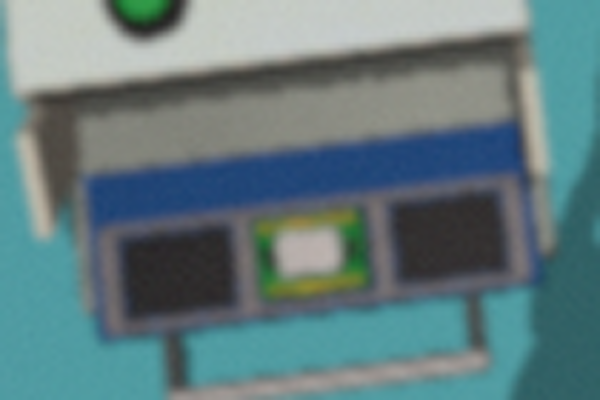

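```bash
python3 -m jog '[[10,-1,0,0,0.127,0.003],[0,0,0,0,0.127,0],[0,0,0,0,0.127,0],[0,0,0,0,0.126,0],[0,0,0,0,0,0],[0,0,0,0,0,0]]' | grep -E 'pos|rot'; python3 -c "
from h import *
go(589.5,-127.7,40,-.109,.5)"
```

```text
tool_pos: [590.8, -127.8, 202.7]
tcp_rot: [3.14, -0.501, -0.11]
shift(now) [-79.2  -0.2 142.1] turn [ 0.002 -0.001 -0.001] shift(after turn) [-7.910e+01  1.000e-01  1.422e+02]
```

```bash
python3 -m jog '[[-19.8,0,35.5,0,0,0],[-19.8,0,35.5,0,0,0],[-19.8,0,35.5,0,0,0],[-19.8,0,35.5,0,0,0],[0,0,0,0,0,0],[0,0,0,0,0,0],[0,0,0,0,0,0]]' | grep -E 'pos|rot'; python3 -c "
from h import *
go(589.5,-127.7,12,-.109,.5)"
```

```text
tool_pos: [596.8, -135.2, 55.8]
tcp_rot: [-3.123, -0.483, -0.11]
shift(now) [-27.5  -6.   35.2] turn [-0.018  0.017 -0.001] shift(after turn) [-28.1  -6.7  34.6]
```

```bash
python3 -m jog '[[0,0,0,0,0,0],[0,0,0,0,0,0]]' | grep -E 'pos|rot|ct_f'; python3 -c "
from h import *
o=bot.get_obs();print(o['joint_positions'])
go(589.5,-127.7,30,-.109,.5)"
```

```text
tool_pos: [595.7, -135.0, 55.5]
tcp_rot: [-3.123, -0.483, -0.11]
contact_force: [0.0, -0.8, 0.6]
[-0.43586225  0.52712595  1.92866516  0.63485115  0.28352616  0.66384815]
shift(now) [-18.   -6.2  19.4] turn [-0.018  0.017 -0.001] shift(after turn) [-18.3  -6.5  19. ]
```

```bash
python3 -m jog '[[0,0,-20,0,0,0],[0,0,-20,0,-0.09,0],[0,0,0,0,-0.09,0],[0,0,0,0,0,0],[0,0,0,0,0,0]]' | grep -E 'pos|rot'; python3 -c "
from h import *
o=bot.get_obs();print(o['joint_positions'])
go(586.5,-127.7,40,-.109,.3)"
```

```text
tool_pos: [579.9, -131.5, 85.9]
tcp_rot: [-3.117, -0.323, -0.105]
[-0.41723904  0.4804281   1.80706882  0.22773756  0.56418837  1.07934225]
shift(now) [-8.7 -3.3 45.6] turn [-0.026 -0.023  0.004] shift(after turn) [-7.7 -4.5 45.7]
```

```bash
cat > fk.py <<'E'
import numpy as np
from scipy.optimize import least_squares
from scipy.spatial.transform import Rotation as R
S=[([-1.249,.342,1.524,0,1.275,-.146],[236.759,-468.604,226.741]),
([-0.43586225,0.52712595,1.92866516,0.63485115,0.28352616,0.66384815],[595.7,-135.0,55.5]),
([-0.41723904,0.4804281,1.80706882,0.22773756,0.56418837,1.07934225],[579.9,-131.5,85.9])]
Ry=lambda a:R.from_euler('y',a);Rz=lambda a:R.from_euler('z',a)
def fk(q,p,s4=1):
    h,a,lat,L1,e,L2,d=p
    r1=Rz(q[0]);r2=r1*Ry(q[1]);r3=r2*Ry(q[2]);r5=r3*Rz(s4*q[3])*Ry(q[4])
    return r1.apply([a,lat,h])+r2.apply([0,0,L1])+r3.apply([e,0,L2])+r5.apply([0,0,d]),r5.apply([0,0,1])
def fitp(s4):
    return least_squares(lambda p:np.r_[np.concatenate([fk(q,p,s4)[0]-x for q,x in S]),(p-[300,0,76,400,0,400,250])*1e-3],[300,0,76,400,0,400,250])
E
python3 - <<'E'
from fk import *
for s in(1,-1):
    r=fitp(s);print(s,r.cost,r.x.round(1),[fk(q,r.x,s)[1].round(3) for q,x in S])
def Rt(yaw,tilt): return R.from_euler('z',yaw)*R.from_euler('y',-tilt)*R.from_euler('x',np.pi)
r=min((fitp(1),1),(fitp(-1),-1),key=lambda u:u[0].cost);p=r[0].x;s=r[1]
for nm,P,yaw in(('pocket2',[502,226,56],.13),('pocket0',[521.7,75.4,56],.13),('bay2',[587,-127.7,14],-.109),('bay1',[577,-225,14],-.109)):
  for t in(0,.2,.25,.3,.35,.4,.45):
    zt=Rt(yaw,t).apply([0,0,1])
    f=lambda q:np.r_[fk(np.r_[q,0],p,s)[0]-P,200*(fk(np.r_[q,0],p,s)[1]-zt)]
    k=least_squares(f,[np.arctan2(P[1],P[0])-.14,.5,1.9,0,.5]);print(nm,t,k.x.round(2),round(k.cost,2))
E
```

```text
1 0.014220671276052395 [ 2.211e+02 -3.000e-01  7.640e+01  5.078e+02  4.670e+01  3.792e+02
  3.178e+02] [array([ 0.   , -0.001, -1.   ]), array([ 0.463, -0.033, -0.886]), array([ 0.319, -0.009, -0.948])]
-1 59.17634462306116 [-2877.4  -713.     77.6  3811.2   772.    185.1  -305.2] [array([ 0.   , -0.001, -1.   ]), array([ 0.323, -0.333, -0.886]), array([ 0.221, -0.23 , -0.948])]
pocket2 0 [ 0.28  0.58  1.66 -0.    0.9 ] 0.0
pocket2 0.2 [ 0.3   0.5   1.84 -0.06  0.6 ] 0.0
pocket2 0.25 [ 0.31  0.49  1.88 -0.09  0.52] 0.0
pocket2 0.3 [ 0.32  0.48  1.92 -0.13  0.45] 0.0
pocket2 0.35 [ 0.32  0.47  1.96 -0.18  0.37] 0.0
pocket2 0.4 [ 0.33  0.47  2.01 -0.27  0.29] 0.0
pocket2 0.45 [ 0.34  0.46  2.05 -0.44  0.21] 0.0
pocket0 0 [-0.    0.55  1.73 -0.    0.87] 0.0
pocket0 0.2 [-0.02  0.47  1.91  0.06  0.57] 0.0
pocket0 0.25 [-0.03  0.46  1.95  0.08  0.49] 0.0
pocket0 0.3 [-0.03  0.44  2.    0.12  0.41] 0.0
pocket0 0.35 [-0.04  0.43  2.04  0.18  0.32] 0.0
pocket0 0.4 [-0.04  0.43  2.08  0.28  0.24] 0.0
pocket0 0.45 [-0.05  0.43  2.13  0.49  0.16] 0.0
bay2 0 [-0.34  0.71  1.54 -0.    0.89] 0.0
bay2 0.2 [-0.37  0.64  1.73  0.09  0.58] 0.0
bay2 0.25 [-0.38  0.62  1.78  0.14  0.5 ] 0.0
bay2 0.3 [-0.38  0.61  1.82  0.2   0.42] 0.0
bay2 0.35 [-0.39  0.6   1.87  0.29  0.34] 0.0
bay2 0.4 [-0.4   0.6   1.91  0.44  0.27] 0.0
bay2 0.45 [-0.41  0.6   1.96  0.69  0.2 ] 0.0
bay1 0 [-0.5   0.74  1.48  0.    0.92] 0.0
bay1 0.2 [-0.54  0.66  1.67  0.14  0.63] 0.0
bay1 0.25 [-0.55  0.65  1.72  0.2   0.56] 0.0
bay1 0.3 [-0.56  0.64  1.76  0.28  0.49] 0.0
bay1 0.35 [-0.58  0.63  1.81  0.39  0.42] 0.0
bay1 0.4 [-0.59  0.62  1.85  0.54  0.36] 0.0
bay1 0.45 [-0.6   0.62  1.89  0.75  0.31] 0.0
```

```bash
python3 -m jog '[[0,0,0,-0.026,-0.01,0.004],[0,0,0,0,0,0],[0,0,0,0,0,0]]' | grep -E 'pos|rot'; python3 -c "
from h import *
go(583.4,-127.5,40,-.109,.33)"
```

```text
tool_pos: [579.0, -131.3, 85.0]
tcp_rot: [-3.141, -0.311, -0.109]
shift(now) [-10.   -4.3  44.1] turn [-0.     0.019 -0.   ] shift(after turn) [-10.8  -4.3  43.9]
```

```bash
python3 -m jog '[[-5,-2,22,0,0.019,0],[-5.5,-2.3,22,0,0,0],[0,0,0,0,0,0],[0,0,0,0,0,0],[0,0,0,0,0,0]]' 60| grep -E 'pos|rot|width'; python3 -c "
from h import *
go(583.4,-127.5,11,-.109,.33)"
```

```text
tool_pos: [584.6, -128.5, 41.7]
tcp_rot: [3.14, -0.332, -0.11]
grip_width: 54.9
shift(now) [-11.2  -0.9  28.6] turn [ 0.002 -0.002 -0.001] shift(after turn) [-11.2  -0.9  28.6]
```

```bash
python3 -m jog '[[-6,-0.9,15,0,0,0],[-5,0,14,0,0,0],[0,0,0,0,0,0],[0,0,0,0,0,0],[0,0,0,0,0,0]]'| grep -E 'pos|rot|ct_f'; python3 -c "
from h import *
go(583.4,-127.5,11,-.109,.33)"
```

```text
tool_pos: [583.6, -127.4, 10.7]
tcp_rot: [3.14, -0.331, -0.11]
contact_force: [0.4, 0.3, 0.0]
shift(now) [-0.1  0.1 -0.3] turn [ 0.002 -0.001 -0.   ] shift(after turn) [-0.1  0.1 -0.3]
```

```bash
python3 -m jog '[[0,0,0,0,0,0],[0,0,0,0,0,0],[0,0,0,0,0,0],[0,0,0,0,0,0],[0,0,0,0,0,0],[0,0,0,0,0,0],[0,0,0,0,0,0],[0,0,0,0,0,0]]' 0| grep -E 'width|pos|ct_f'; python3 -m jog '[[6,0,-19,0,0,0],[10,0,-30,0,0,0],[13,0,-37,0,0,0],[13,0,-37,0,0,0],[13,0,-37,0,0,0],[10,0,-30,0,0,0],[0,0,0,0,0,0],[0,0,0,0,0,0]]'| grep -E 'width|pos|rot|fing'
python3 - <<'E'
from h import *
ex=np.array([np.cos(.13),np.sin(.13)]);ey=np.array([-ex[1],ex[0]]);c=np.array([511.8,150.7])+76*ey;print('pocket2',c)
t=c-24*ex;print(t);go(t[0],t[1],200,.13,.33)
b=snap('scene','g1');cv2.imwrite('pics/g1c.png',cv2.resize(b[100:260,120:320,::-1],(750,600),interpolation=2))
E
```

```text
tool_pos: [583.2, -127.2, 9.8]
contact_force: [-2.1, 0.5, 5.3]
grip_width: 33.5
tool_pos: [582.8, -126.8, 210.2]
tcp_rot: [3.141, -0.33, -0.11]
grip_width: 33.2
finger_force: 30.0
pocket2 [501.94780516 226.05870392]
[478.15031971 222.9474845 ]
shift(now) [-137.9 -336.2  -36.7] turn [ 0.078  0.    -0.227] shift(after turn) [ -58.6 -360.4   -9.3]
```

View pics/g1c.png

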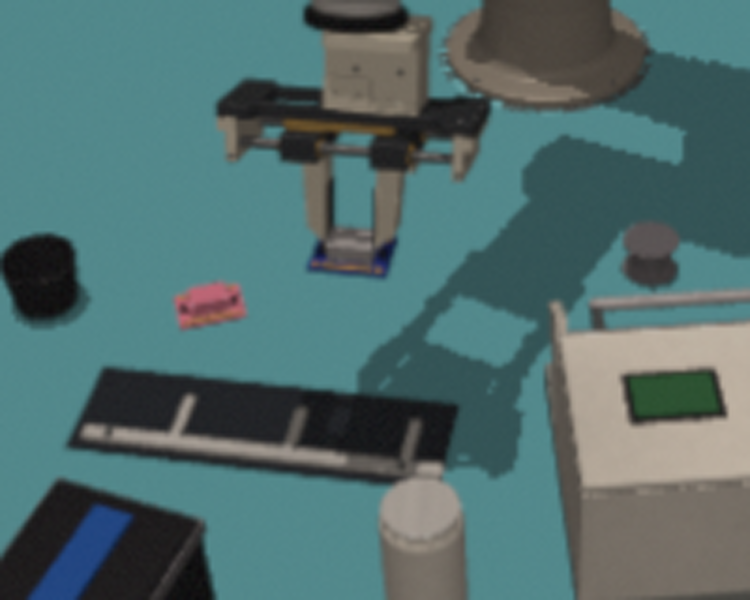

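```bash
python3 -m jog '[[-17,-42,-4.6,0,0,0],[-17,-42,-4.6,0,0,0],[-17,-42,-4.6,0,0,0],[-17,-42,-4.6,0,0,0],[-17,-42,-4.6,0,0,0],[-17,-42,-4.6,0,0,0],[-17,-42,-4.6,0,0,0],[-17,-42,-4.6,0,0,0],[0,0,0,0.039,0,-0.113],[0,0,0,0.039,0,-0.113],[0,0,0,0,0,0],[0,0,0,0,0,0]]' | grep -E 'width|pos|rot|fing'; python3 -c "
from h import *
go(478.2,223,80,.13,.33)"
```

```text
tool_pos: [479.7, 221.8, 199.5]
tcp_rot: [3.141, -0.327, 0.125]
grip_width: 33.2
finger_force: 30.0
shift(now) [-39.7  -1.4 112.7] turn [ 0.002  0.003 -0.005] shift(after turn) [-40.   -1.4 112.6]
```

```bash
python3 -m jog '[[-13.3,-0.5,37.5,0.002,0.003,-0.005],[-13.3,-0.5,37.5,0,0,0],[-13.3,-0.5,37.5,0,0,0],[0,0,0,0,0,0],[0,0,0,0,0,0],[0,0,0,0,0,0]]' | grep -E 'width|pos|rot|ct_f'
python3 - <<'E'
from h import *
ex=np.array([np.cos(.13),np.sin(.13)]);c=np.array([501.9,226.1])
for d in(-24,-4):
  t=c+d*ex;go(t[0],t[1],60,.13,.33)
snap('top','k1');snap('scene','k1s')
E
```

```text
tool_pos: [480.5, 224.1, 83.5]
tcp_rot: [-3.141, -0.336, 0.133]
contact_force: [0.5, 0.4, -0.9]
grip_width: 33.4
shift(now) [-10.1   0.9  21.4] turn [-0.002 -0.006  0.003] shift(after turn) [-10.    0.8  21.5]
shift(now) [ 8.8  0.9 28. ] turn [-0.002 -0.006  0.003] shift(after turn) [ 8.9  0.8 27.9]
```

```bash
python3 -m jog '[[-5,0.9,11,0,-0.006,0.003],[-5,0,10,0,0,0],[0,0,0,0,0,0],[0,0,0,0,0,0]]' | grep -E 'pos|rot|ct_f'; for i in 1 2 3 4; do python3 -m jog '[[2.4,0,0.8,0,0,0],[2.4,0,0.8,0,0,0],[0,0,0,0,0,0]]' | grep -E 'pos|ct_f'; done;  python3 -c "
from h import *
go(497.9,225.6,60,.13,.33)"
```

```text
tool_pos: [476.4, 222.5, 58.4]
tcp_rot: [-3.141, -0.327, 0.131]
contact_force: [-0.4, -0.2, 0.1]
tool_pos: [482.2, 223.4, 58.9]
contact_force: [-0.2, 0.1, -0.5]
tool_pos: [486.9, 223.9, 58.5]
contact_force: [0.3, -0.3, -0.8]
tool_pos: [491.9, 224.6, 58.5]
contact_force: [0.3, -0.2, -0.6]
tool_pos: [497.0, 225.3, 58.6]
contact_force: [0.1, 0.5, -0.9]
shift(now) [ 1.4 -0.2 -1. ] turn [-0.002  0.003  0.001] shift(after turn) [ 1.4 -0.2 -1. ]
```

```bash
python3 -m jog '[[0.3,-0.2,3,0,0.003,0],[-0.7,0,2,0,0,0],[0,0,0,0,0,0]]' | grep -E 'pos|ct_f'; for i in 1 2 3 4; do python3 -m jog '[[-0.4,0,1.2,0,0,0],[0,0,0,0,0,0]]' | grep -E 'pos|ct_f'; done
```

```text
tool_pos: [497.3, 225.4, 53.1]
contact_force: [0.3, -0.1, -0.5]
tool_pos: [497.5, 225.5, 52.2]
contact_force: [-0.4, -0.4, 0.1]
tool_pos: [497.6, 225.5, 51.0]
contact_force: [-0.1, 0.5, -1.2]
tool_pos: [497.8, 225.6, 49.9]
contact_force: [0.6, 0.5, 0.1]
tool_pos: [497.9, 225.6, 49.7]
contact_force: [-5.9, -1.4, 11.9]
```

```bash
python3 -m jog '[[0,0,0,0,0,0],[0,0,0,0,0,0],[0,0,0,0,0,0],[3,0,-9,0,0,0],[4,0,-11,0,0,0],[-10,0,-3,0,0,0],[-10,0,-3,0,0,0],[10,0,-30,0,0,0],[13,0,-37,0,0,0],[13,0,-37,0,0,0],[0,0,0,0,0,0],[0,0,0,0,0,0]]' 60| grep -E 'pos|ct_f|width'
python3 - <<'E'
from h import *
snap('top','m1');b=snap('scene');o=bot.get_obs()
go(445,60,250,1.70)
E
```

```text
tool_pos: [476.7, 222.6, 179.0]
contact_force: [-0.3, -0.6, -0.0]
grip_width: 55.0
shift(now) [-26.  156.8 -85.7] turn [ 0.256 -0.257 -1.553] shift(after turn) [-157.   -51.7  -72.8]
```

```bash
python3 -m jog '[[0,0,-35,0,-0.11,0],[0,0,-35,0,-0.11,0],[0,0,0,0,-0.11,0],[0,48,0,0,0,0],[0,48,0,0,0,0],[0,48,0,0,0,0],[0,48,0,0,0,0],[0,48,0,0,0,0],[0,48,0,0,0,0],[0,0,0,0,0,0],[0,0,0,0,0,0]]' | grep -E 'pos|rot'
python3 - <<'E'
from chk import *
chk([512,151,.13],z=58,tag='n1',cams=('top',));chk([502,226,.13],z=58,cams=('top',))
a=cv2.imread('pics/n1top.png')
cv2.imwrite('pics/n1c.png',cv2.resize(a[180:250,150:255],(600,400),interpolation=2))
go(442.2,140.9,120,1.703)
E
```

```text
tool_pos: [496.7, -65.9, 240.4]
tcp_rot: [-3.139, -0.008, 0.128]
top [array([5.11365e+02, 1.51688e+02, 1.13000e-01]), np.float64(0.887)]
top [array([5.03240e+02, 2.26886e+02, 1.05000e-01]), np.float64(0.83)]
shift(now) [ -28.4 -210.3  121.3] turn [ 0.006 -0.008 -1.571] shift(after turn) [210.6 -27.2 121.2]
```

View pics/n1c.png

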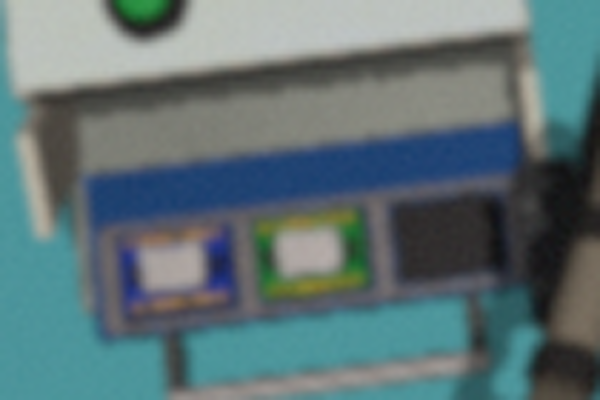

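```bash
python3 -m jog '[[-6,-42,0,0,0,0],[-6,-42,0,0,0,0],[-6,-42,0,0,0,0],[-6,-42,0,0,0,0],[-5,-42,0,0,0,0],[0,0,0,0,0,-0.143],[0,0,0,0,0,-0.143],[0,0,0,0,0,-0.143],[0,0,0,0,0,-0.143],[0,0,0,0,0,-0.143],[0,0,0,0,0,-0.143],[0,0,0,0,0,-0.143]]' 26| grep -E 'pos|rot';python3 -m jog '[[0,0,0,0,0,-0.143],[0,0,0,0,0,-0.143],[0,0,0,0,0,-0.143],[0,0,0,0,0,-0.143],[0,0,45,0,0,0],[0,0,45,0,0,0],[0,0,30,0,0,0],[0,0,0,0,0,0],[0,0,0,0,0,0]]' | grep -E 'pos|rot'; python3 -c "
from h import *
go(442.2,140.9,60,1.703)"
```

```text
tool_pos: [440.2, 140.7, 241.7]
tcp_rot: [3.133, -0.006, 1.141]
tool_pos: [442.4, 140.4, 122.5]
tcp_rot: [3.131, -0.0, 1.706]
shift(now) [ 0.5 -0.8 62.5] turn [ 0.011 -0.     0.003] shift(after turn) [ 0.5 -0.1 62.5]
```

```bash
python3 -m jog '[[0.5,0,35,0.01,0,0.003],[0,0,27,0,0,0],[0,0,0,0,0,0],[0,0,20,0,0,0],[0,0,16,0,0,0],[0,0,0,0,0,0],[0,0,0,0,0,0]]' 26| grep -E 'pos|rot|ct_f';python3 -m jog '[[0,0,0,0,0,0],[0,0,0,0,0,0],[0,0,0,0,0,0],[0,0,0,0,0,0],[0,0,0,0,0,0]]' 0
python3 - <<'E'
from door import *
o=bot.get_obs()['tool_pos']
p=bar(0)
for e in(5,10,15,20,25,30,35,40,44,48,52,55,57,59,60,61,62):
    q=bar(e);d=q-p;p=q;print(e,'ty',round(d[:2]@ex[:2],1),'tz',round(-d[2],1))
E
```

```text
tool_pos: [444.3, 140.3, 25.9]
tcp_rot: [3.138, -0.0, 1.701]
contact_force: [0.8, -0.2, 0.7]
time: 55.7
tool_pos: [442.4, 139.9, 25.1]
tcp_rot: [3.141, -0.0, 1.701]
contact_force: [-4.2, -1.3, 7.9]
grip_width: 10.5
finger_force: 30.0
5 ty 0.3 tz -12.6
10 ty 1.4 tz -12.6
15 ty 2.5 tz -12.4
20 ty 3.6 tz -12.1
25 ty 4.6 tz -11.8
30 ty 5.6 tz -11.3
35 ty 6.6 tz -10.8
40 ty 7.5 tz -10.2
44 ty 6.6 tz -7.7
48 ty 7.1 tz -7.2
52 ty 7.6 tz -6.7
55 ty 6.0 tz -4.6
57 ty 4.1 tz -2.9
59 ty 4.2 tz -2.8
60 ty 2.2 tz -1.3
61 ty 2.2 tz -1.3
62 ty 2.2 tz -1.3
```

```bash
python3 -m jog '[[0,0.1,-3,0,0,0],[0,0.2,-9.6,0,0,0],[0,0.7,-6.3,0,0,0],[0,0.7,-6.3,0,0,0],[0,1.2,-6.2,0,0,0],[0,1.3,-6.2,0,0,0],[0,1.8,-6,0,0,0],[0,1.8,-6.1,0,0,0],[0,2.3,-5.9,0,0,0],[0,2.3,-5.9,0,0,0]]'| grep -E 'pos|ct_f|width'; python3 -m jog '[[0,2.8,-5.6,0,0,0],[0,2.8,-5.7,0,0,0],[0,3.3,-5.4,0,0,0],[0,3.3,-5.4,0,0,0],[0,3.7,-5.1,0,0,0],[0,3.8,-5.1,0,0,0],[0,3.3,-3.9,0,0,0],[0,3.3,-3.8,0,0,0],[0,3.5,-3.6,0,0,0],[0,3.6,-3.6,0,0,0],[0,0,0,0,0,0]]'| grep -E 'pos|ct_f|width'
```

```text
tool_pos: [453.2, 141.3, 85.6]
contact_force: [-7.4, -1.1, -6.0]
grip_width: 11.2
tool_pos: [483.5, 145.2, 133.8]
contact_force: [-22.1, -3.5, 15.1]
grip_width: 11.0
```

```bash
python3 -m jog '[[0,-2.5,-2.5,0,0,0],[0,0,0,0,0,0]]'| grep -E 'pos|ct_f|width'; python3 -m jog '[[0,3.8,-3.3,0,0,0],[0,3.8,-3.4,0,0,0],[0,3,-2.3,0,0,0],[0,3,-2.3,0,0,0],[0,0,0,0,0,0]]'| grep -E 'pos|ct_f|width'; python3 -m jog '[[0,4,-2.9,0,0,0],[0,0,0,0,0,0]]'| grep -E 'pos|ct_f|width'
```

```text
tool_pos: [485.4, 145.4, 136.1]
contact_force: [-6.8, -0.5, 1.2]
grip_width: 10.8
tool_pos: [497.8, 147.1, 147.6]
contact_force: [-11.5, -1.9, 7.0]
grip_width: 10.9
tool_pos: [501.7, 147.6, 150.8]
contact_force: [-11.8, -2.2, 8.7]
grip_width: 11.0
```

```bash
python3 -m jog '[[0,3.5,-3.3,0,0,0],[0,0,0,0,0,0]]'| grep -E 'pos|ct_f';for i in 1 2 3 4; do python3 -m jog '[[0,2.2,-1.3,0,0,0],[0,0,0,0,0,0]]'| grep -E 'pos|ct_f'; done
```

```text
tool_pos: [506.0, 148.1, 154.1]
contact_force: [-10.0, -1.0, 5.8]
tool_pos: [507.7, 148.4, 155.2]
contact_force: [-10.6, -1.2, 5.4]
tool_pos: [509.8, 148.7, 156.7]
contact_force: [-11.0, -1.1, 7.3]
tool_pos: [511.8, 148.9, 158.1]
contact_force: [-12.0, -1.9, 7.8]
tool_pos: [511.8, 148.9, 158.1]
contact_force: [-16.6, -1.2, 4.5]
```

```bash
for i in 1 2; do python3 -m jog '[[0,2.2,-1.2,0,0,0],[0,0,0,0,0,0]]'| grep -E 'pos|ct_f'; done; python3 -m jog '[[0,-2.2,1.2,0,0,0],[0,0,0,0,0,0]]'| grep -E 'pos|ct_f'
```

```text
tool_pos: [511.8, 148.9, 158.1]
contact_force: [-21.5, -3.2, 1.0]
tool_pos: [511.9, 148.9, 158.1]
contact_force: [-26.5, -4.3, -0.2]
tool_pos: [511.8, 148.9, 158.1]
contact_force: [-21.1, -3.3, 1.0]
```

```bash
python3 -m jog '[[0,0,0,0,0,0],[0,0,0,0,0,0],[0,0,0,0,0,0],[0,0,-20,0,0,0],[0,0,-40,0,0,0],[0,0,-20,0,0,0],[0,0,0,0,0,0],[0,0,0,0,0,0]]' 40| grep -E 'pos|ct_f'; python3 -c "
from h import *
go(630.5,227.5,215,1.703)"
```

```text
tool_pos: [518.5, 149.6, 240.0]
contact_force: [0.5, 0.1, 0.1]
shift(now) [ 62.7 121.   25.6] turn [ 0.005 -0.    -0.002] shift(after turn) [ 62.5 121.2  25. ]
```

```bash
python3 -m jog '[[20,40,0,0.005,0,0],[20,40,0,0,0,0],[22.5,41,0,0,0,0],[0,0,25,0,0,0],[0,0,0,0,0,0],[0,0,0,0,0,0],[0,0,0,0,0,0]]' 0| grep -E 'pos|ct_f|width'
python3 - <<'E'
from h import *
go(630.5,227.5,180,1.703)
a=snap('top','q1');b=snap('scene','q1s')
cv2.imwrite('pics/q1c.png',np.hstack([cv2.resize(a[150:240,140:260,::-1],(400,300),interpolation=2),cv2.resize(b[130:220,255:375,::-1],(400,300),interpolation=2)]))
E
```

```text
tool_pos: [629.1, 226.8, 214.9]
contact_force: [-0.6, -0.5, -0.2]
grip_width: 0.1
shift(now) [ 0.5  1.6 34.9] turn [-0.003 -0.    -0.003] shift(after turn) [ 0.5  1.5 34.9]
```

View pics/q1c.png

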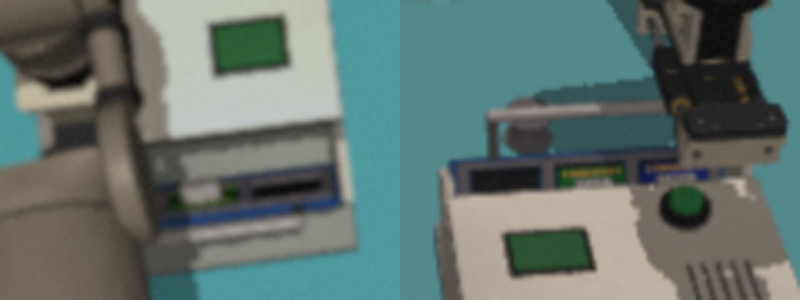

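```bash
python3 -m jog '[[0.5,1.5,20,0,0,0],[0,0,15,0,0,0],[0,0,0,0,0,0],[0,0,0,0,0,0]]'| grep -E 'pos|ct_f'; for i in 1 2 3 4 5 6; do python3 -m jog '[[0,0,2.5,0,0,0],[0,0,0,0,0,0]]'| grep -E 'pos|ct_f'; done
```

```text
tool_pos: [630.8, 227.8, 180.2]
contact_force: [-0.1, -0.4, 0.8]
tool_pos: [630.8, 227.9, 177.4]
contact_force: [1.7, -0.5, 0.5]
tool_pos: [631.0, 228.0, 174.4]
contact_force: [-0.2, -0.6, 1.1]
tool_pos: [630.9, 228.0, 171.7]
contact_force: [1.2, 0.4, 3.1]
tool_pos: [631.0, 228.0, 171.1]
contact_force: [-2.7, -0.5, 11.6]
tool_pos: [631.1, 228.0, 170.9]
contact_force: [-6.0, -2.2, 21.9]
tool_pos: [631.1, 228.1, 170.6]
contact_force: [-11.3, -2.8, 32.5]
```

```bash
python3 -m jog '[[0,0,-5,0,0,0],[0,0,-20,0,0,0],[0,0,-40,0,0,0],[-45,0,0,0,0,0],[-45,0,0,0,0,0],[-45,-20,0,0,0,0],[-45,-40,0,0,0,0],[-45,-40,0,0,0,0],[-45,-40,0,0,0,0],[-45,0,0,0,0,0],[-45,0,0,0,0,0],[0,0,0,0,0,0]]'| grep -E 'pos|ct_f'
python3 - <<'E'
from h import *
st();a=snap('top','z1');b=snap('scene','z1s')
cv2.imwrite('pics/z1c.png',np.hstack([cv2.resize(a[150:240,140:260,::-1],(400,300),interpolation=2),cv2.resize(b[130:220,255:375,::-1],(400,300),interpolation=2)]))
for cc,im in(('top',a),('scene',b)):
    h=cv2.cvtColor(im,cv2.COLOR_RGB2HSV);m=(h[...,0]>50)&(h[...,0]<75)&(h[...,1]>140)&(h[...,2]>70)
    n,l,s,c=cv2.connectedComponentsWithStats(m.astype(np.uint8));print(cc,[(c[i].round(1),s[i,4]) for i in range(1,n) if s[i,4]>15])
E
```

```text
tool_pos: [555.7, -126.9, 228.7]
contact_force: [0.2, 0.6, 0.3]
t 64.7 tcp [ 555.7 -126.9  228.7] rot [-3.137e+00  1.000e-03  1.695e+00] w 0.49834292713957556 F [0.2 0.6 0.3]
top [(array([407.4, 145.6]), np.int32(54)), (array([174.4, 178.5]), np.int32(77)), (array([409.5, 203.7]), np.int32(180))]
scene [(array([340.3, 189.5]), np.int32(48)), (array([ 94.9, 208.9]), np.int32(143)), (array([ 79. , 231.2]), np.int32(109))]
```

View pics/z1c.png

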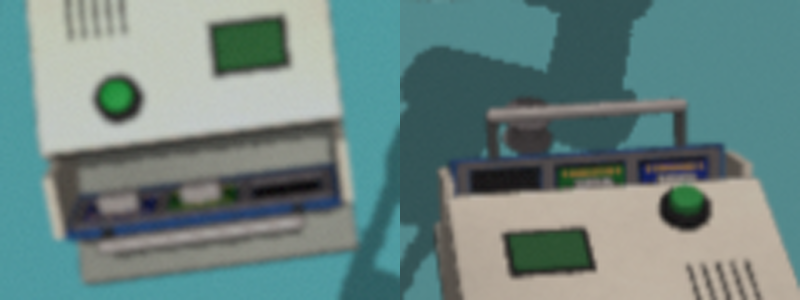

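```bash
python3 -c "
from plant import bot
print(bot.close_job())"
```

```text
the job is handed in; nothing more can be done
None
```

I squared the green and blue boards in the fence (no red one was on the bench), laid them in the middle and +y-end door pockets, shut the door, pressed the start button, which sprang back out, and handed the job in at about 65 s; I got no verdict back.

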